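Dry-fit the Easter chocolate centrepiece

ROBOT

A 7-joint arm with a two-finger parallel gripper is mounted at the origin on the work surface. World frame = base frame: x ahead of the robot, y to its left, z up, the work surface at z = 0. Lengths are in m, angles in rad, forces in N, time in s.
With the tool pointing down it reaches from about 0.4 to 0.925 m from the base axis. Payload 5.6 kg.
Tool frame: the origin (TCP) lies between the finger pads; the fingertips stand 17 mm ahead of it and the grasp point (between the pads) lies 2 mm behind it; z points along the fingers, y is the line along which they close (so a half turn about z gives the same grasp; the last joint's range is limited). The gripper opens to 85 mm and grips with 20 to 120 N. Pads are 22 mm wide; open, the fingers measure 114 mm over their backs; the gripper's body (76 mm by 85 mm) begins 54 mm behind the grasp point. The pads swing forward as they close: fully open they stand 13 mm farther back than shut.
Start: joints at [-1.3, 0.468, -0.012, 1.603, 0.006, 1.071, -0.056], TCP at [0.201, 0.618, 0.248] pointing down, gripper open.
Joint ranges: [-2.53, 2.53], [-0.31, 2.02], [-1.57, 1.55], [0.28, 2.44], [-1.29, 4.43], [0.15, 1.84], [-2.92, 2.92]. Speed limits (rad/s): [2.57, 2.57, 3.14, 3.14, 3.14, 3.14, 3.14].

INTERFACE

Orientations are given as a unit quaternion [x, y, z, w].
In Python, from station import manip, vision gives the robot as it stands.
- The arm moves only by the shell command python3 -m creep 'ROWS' [FORCE]. ROWS is JSON, a list of rows, each an object with "angular": the turn, a rotation vector about the tool's x, y, z in degrees, a list of three; "delta_pos": the shift along the tool's x, y, z in cm, a list of three; "gripper": the opening, from 0 (shut) to 1 (fully open). In form: [{"angular": [rx, ry, rz], "delta_pos": [tx, ty, tz], "gripper": gripper}, ...]. A call has 1 to 20 rows; each row is the pose to reach, as a shift and turn from the pose commanded when the call began, along the tool's axes at that moment; what a row does not reach only later rows make up. A row lasts 1/10 s, in which the tool goes at most 50 mm and 8.59 degrees, less where a joint would pass 70% of its speed; a pose out of reach is approached as far as the arm can. A call with a gripper value outside its range is refused whole. The fingers move at their own pace and stop on an object; FORCE is the grip in N (left out, the last holds). Time passes only in rows, so rows that repeat a pose let the fingers close. It gives the time, the measured TCP pose, the force, the opening and the grip force at its end, in the units of the state.
- manip.get_obs(): the state, without advancing time (a new reading comes with each control period).
- vision.camera(name): name is "scene" or "top" or "wrist"; returns a dict with "image" (480x640x3 uint8, red, green, blue), "K" (3x3 intrinsics, pixels), "extrinsics" (4x4, takes a point from camera to world coordinates). Camera axes: x right, y up, looking along -z (the intrinsics and any distortion apply to the point x, -y, -z); pixel columns grow to the right and rows downward; lengths in m; the calibration is good to about 2 mm. A picture is of the moment at which its call begins. There is no depth.
- manip.hand_in(): hands the job in; it is judged then, once.
The state is a dict: "time_s": time; "qpos": joint angles; "joint_velocities": joint speeds; "effort": joint torques, N m; "ee_pos": TCP position; "ee_rot": TCP orientation; "contact_force": force on the tool from outside, world axes, zero at the start; "wrist_torque": the same for the moment, N m; "grip_width": finger opening in m; "grasp_force": force on a finger pad.
Only numpy, scipy, OpenCV 4.12 (cv2) and the standard library are available. Lean on these libraries where they do the work, as an engineer would, in place of code of your own. Each camera call takes 0.05 s, during which the arm holds its last target. There are 200 camera calls.

TASK

Dry-fit the Easter centrepiece on the gold cake board: lay the chocolate ring flat in the middle of the square plinth and stand the big egg in it, sit the chick in the middle of the round plinth, and stand the small egg on the board in line with the two plinths, midway between them. Lay the tablet flat on the board straight in front of the small egg (on the robot's side), its length parallel to the row of plinths, leaving a gap of about 30 mm to the egg. The eggs and the chick stand upright as they do now; hollow chocolate breaks, so drop no piece and knock none over, and leave the coffee cup where it is.

Things in the scene. Friction and masses are not known exactly. Their poses are not given: they have to be found in the camera images.
- board: Gold card cake board, 240 (its x) x 320 (its y) x 12 mm thick, fixed flat on the bench, yawed up to 0.2 rad. Origin: centre of its underside, so its top is 12 mm above the origin. Its -x edge is the front and faces the robot.
- square_plinth: Square plinth, a milk chocolate block 76 x 76 x 24 mm high, stuck on the board. Origin: centre of its underside (which is on the board's top); its top is 24 mm above. Its y axis runs along the row of the two plinths (the round plinth lies 160 to 180 mm from it, on the +y or on the -y side); its -x is the front, towards the robot.
- round_plinth: Round plinth, a milk chocolate disc 76 mm in diameter, 24 mm high, stuck on the board. Origin: centre of its underside; its top is 24 mm above. Axes parallel to those of the square plinth.
- ring: Loose dark chocolate ring, the foot for the big egg: outer diameter 64, hole 48, height 12 mm, lying flat. Origin: centre of its underside; z up. About 25 g.
- egg: Big hollow dark chocolate egg, loose, 80 mm tall, standing pointed end up on a flattened foot 24 mm in diameter. Round; widest, 52 mm, at 34 mm above its foot, 43 mm in diameter at 12 mm up, so it goes loosely into the ring and stands on its own foot on what is below the ring. Origin: centre of the foot; z up to the point. About 70 g.
- small_egg: Small dark chocolate egg, loose, 50 mm tall, standing pointed end up on a flattened foot 18 mm in diameter; widest, 34 mm, at 21 mm up. Origin: centre of the foot; z up. About 30 g.
- chick: Dark chocolate chick, loose, 64 mm tall with its comb, standing on a flat foot 34 mm in diameter. Round body 46 mm in diameter from 14 to 24 mm up; the head (28 mm ball, centre 47 mm up) leans 7 mm to -x, the beak reaches 29 mm to -x at 47 mm up, the tail 31 mm to +x at about 40 mm up; nothing sticks out along y. Origin: centre of the foot; z up, -x the way it looks. About 50 g.
- tablet: Dark chocolate tablet, loose, lying flat: 36 (its x) x 80 (its y) x 8 mm thick, of 2 x 4 squares, squares upward. Origin: centre of its underside; z up. About 30 g.
- cup: Bystander, not to be moved: small lidded paper coffee cup, 62 mm in diameter at the lid, 70 mm tall, standing on the bench among the chocolate pieces. Origin: centre of its underside; z up.
Mind the look-alikes: they are no part of the job. Leave any red look-alike of the tablet alone. Leave any blue look-alike of the chick alone.

How it is judged:
At the end, for the whole second after the job is handed in: All at rest: ring flat on the square plinth (within 10 mm of centre), big egg upright in it, chick upright on the round one (12 mm), small egg upright midway (10 mm along, 15 mm across the row), tablet flat before it (15 mm sideways, 15 degrees, centres 47-83 mm apart) (horizontal distance between ring and square_plinth below 0.01 m and z of ring in the frame of square_plinth between 0.02 and 0.028 m and angle between each of ring, tablet's own z axis and vertical below 0.1 rad and horizontal distance between egg and ring below 0.01 m and z of egg in the frame of square_plinth between 0.02 and 0.028 m and angle between each of egg, chick, small_egg's own z axis and vertical below 0.12 rad and horizontal distance between chick and round_plinth below 0.012 m and z of chick in the frame of round_plinth between 0.02 and 0.028 m and (y of small_egg in the frame of square_plinth between 0.07 and 0.1 m or y of small_egg in the frame of square_plinth between -0.1 and -0.07 m) and (y of small_egg in the frame of round_plinth between 0.07 and 0.1 m or y of small_egg in the frame of round_plinth between -0.1 and -0.07 m) and x of small_egg in the frame of square_plinth between -0.015 and 0.015 m and z of small_egg in the frame of board between 0.009 and 0.016 m and (y of tablet in the frame of square_plinth between 0.065 and 0.105 m or y of tablet in the frame of square_plinth between -0.105 and -0.065 m) and (y of tablet in the frame of round_plinth between 0.065 and 0.105 m or y of tablet in the frame of round_plinth between -0.105 and -0.065 m) and x of tablet in the frame of square_plinth between -0.095 and -0.045 m and horizontal distance between tablet and small_egg between 0.047 and 0.083 m and z of tablet in the frame of board between 0.009 and 0.016 m and angle between the y axis of tablet and the y axis of square_plinth, either way round below 0.26 rad and linear speed of each of ring, egg, chick, small_egg, tablet below 0.02 m/s); the robot touches nothing.
It fails at once if a chocolate piece is dropped (falls freely more than about 40 mm) ((linear speed of ring above 0.9 m/s and contact force between the fingers and ring below 0.05 N) or (linear speed of egg above 0.9 m/s and contact force between the fingers and egg below 0.05 N) or (linear speed of chick above 0.9 m/s and contact force between the fingers and chick below 0.05 N) or (linear speed of small_egg above 0.9 m/s and contact force between the fingers and small_egg below 0.05 N) or (linear speed of tablet above 0.9 m/s and contact force between the fingers and tablet below 0.05 N)).
It fails at once if an egg or the chick is knocked over (angle between any of egg, small_egg, chick's own z axis and vertical above 1 rad).
It fails at once if the coffee cup is moved more than 30 mm or tipped (distance of cup from where it was at the start of the episode above 0.03 m or angle between cup's own z axis and vertical above 0.5 rad).
It also fails if it takes over 134 s, if anything falls off the work surface, if the arm or the gripper's body presses on something with over 40 N, if the wrist force passes 120 N, or if a joint passes its speed limit or range.

## Working session

There is one attempt and no reset: what is moved stays moved. The work goes in short steps, Python scripts to look and compute and a shell command to move; the robot and the scene stay as the last step left them, time stands still between calls to the robot, and variables do not carry over. Pictures are saved under pics/ and viewed, at most 14 in all, crops included, and the job is handed in when it is done.

```bash
mkdir -p pics
python3 - <<'E'
from station import manip, vision
import cv2,numpy as np,pickle
o=manip.get_obs();print(o['time_s'],o['ee_pos'],o['ee_rot'],o['grip_width'])
for n in('scene','top'):
    c=vision.camera(n);pickle.dump(c,open(n+'0.pkl','wb'));print(n,{k:(v.tolist() if hasattr(v,'tolist') else v) for k,v in c.items() if k!='image'})
    cv2.imwrite(f'pics/{n}0.png',cv2.resize(c['image'][...,::-1],(800,600),interpolation=cv2.INTER_CUBIC))
E
```

```text
0.0 [0.20047885 0.61771582 0.2473021 ] [ 1.56254549e-01  9.87716375e-01 -9.32638492e-04 -8.92550507e-05] 0.08546782316499833
scene {'K': [[597.2446910761438, 0.0, 318.1893640852811], [0.0, 597.2446910761438, 241.93233775720648], [0.0, 0.0, 1.0]], 'extrinsics': [[-0.019463038867527385, -0.595951251614268, 0.8027847132434874, 1.4326135883245956], [0.9997924286173151, -0.0067631201796878775, 0.019218737859867753, 0.03361157661486575], [-0.006024101387952678, 0.8029921331525125, 0.5959591800598808, 0.7720463572875367], [0.0, 0.0, 0.0, 1.0]]}
top {'K': [[489.87830091519965, 0.0, 324.15382632514917], [0.0, 489.87830091519965, 241.85860317752952], [0.0, 0.0, 1.0]], 'extrinsics': [[0.0032555475093759504, 0.9890006487302557, -0.14787534690254237, 0.31255260026955656], [-0.9997328072436616, -0.00016522589936520575, -0.023114645165129656, -0.016143094551339162], [-0.02288483190066882, 0.14791108650650642, 0.9887358570201361, 1.1305922463249072], [0.0, 0.0, 0.0, 1.0]]}
```

View pics/top0.png

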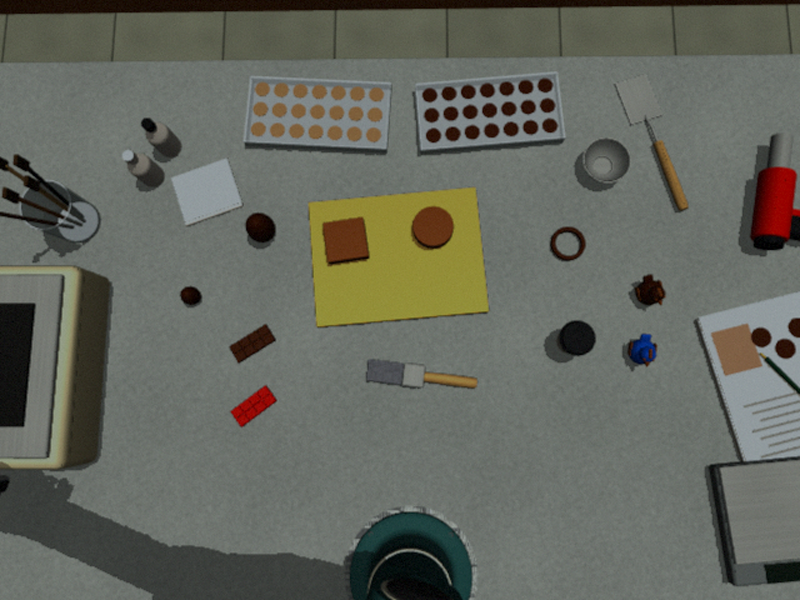

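View pics/scene0.png

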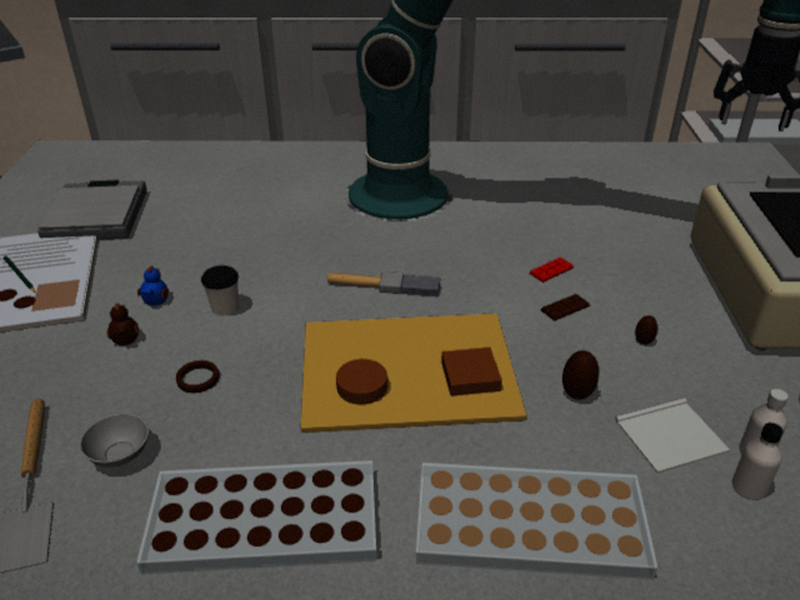

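The dark brown tablet at (252,343) and the dark chick at (650,291) match the description. The red tablet (254,406) and blue chick (642,350) are the look-alikes. The cup is at (577,338), the ring at (568,243), the eggs at (260,228) and (191,296), the square plinth at (346,240) and the round one at (433,227). Next I'll check these in enlarged crops.

Run:
```python
import cv2,numpy as np,pickle
t=pickle.load(open('top0.pkl','rb'))['image'][...,::-1]
s=pickle.load(open('scene0.pkl','rb'))['image'][...,::-1]
def g(im): return (255*(im/255.)**.5).astype(np.uint8)
def tiles(im,cs,n,h=26):
    r=[]
    for (x,y) in cs:
        x0,y0=int(x/1.25)-h,int(y/1.25)-h;p=cv2.resize(g(im[y0:y0+2*h,x0:x0+2*h]),(260,260),interpolation=cv2.INTER_CUBIC)
        for k in range(0,52,10): cv2.line(p,(k*5,0),(k*5,6),(255,255,255),1);cv2.line(p,(0,k*5),(6,k*5),(255,255,255),1)
        cv2.putText(p,f'{x0},{y0}',(8,20),0,.5,(0,255,255),1);r.append(p)
    cv2.imwrite(n,np.vstack([np.hstack(r[:3]),np.hstack(r[3:])]))
tiles(t,[(260,228),(191,296),(252,343),(568,243),(650,291),(577,338)],'pics/t1.png')
tiles(s,[(580,375),(647,330),(565,306),(198,376),(123,325),(220,290)],'pics/s1.png')
p=cv2.resize(g(t[145:265,240:395]),(775,600),interpolation=cv2.INTER_CUBIC);cv2.imwrite('pics/b1.png',p)
```

```text
(no output)
```

View pics/t1.png

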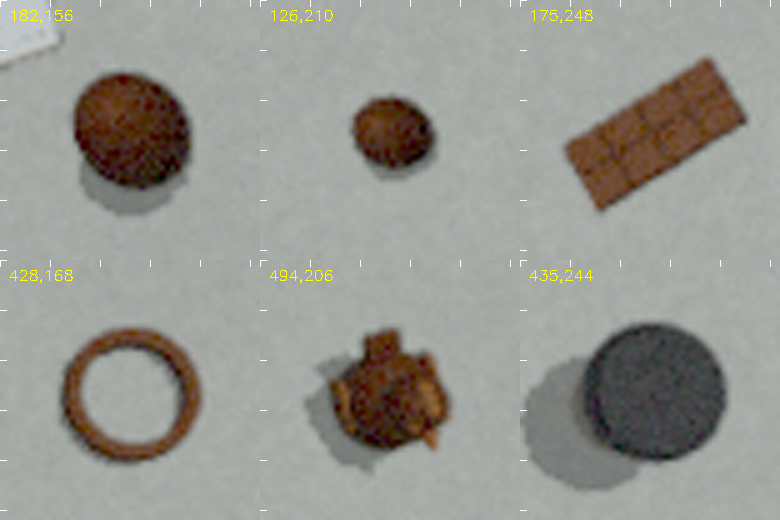

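View pics/s1.png

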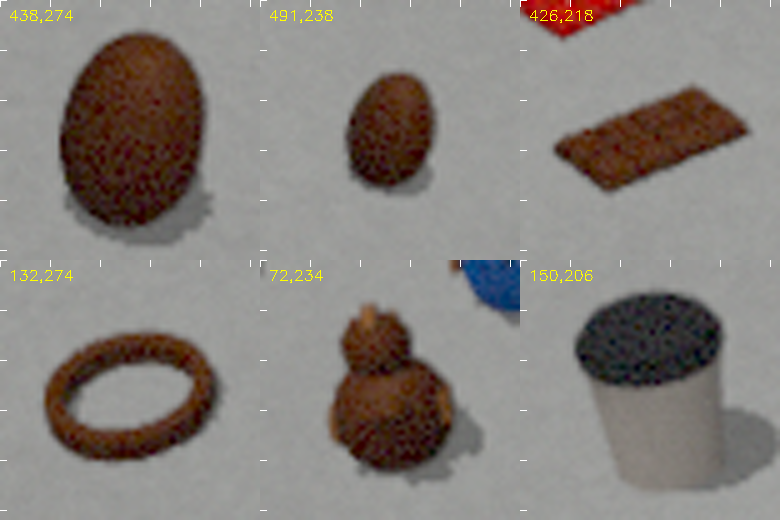

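View pics/b1.png

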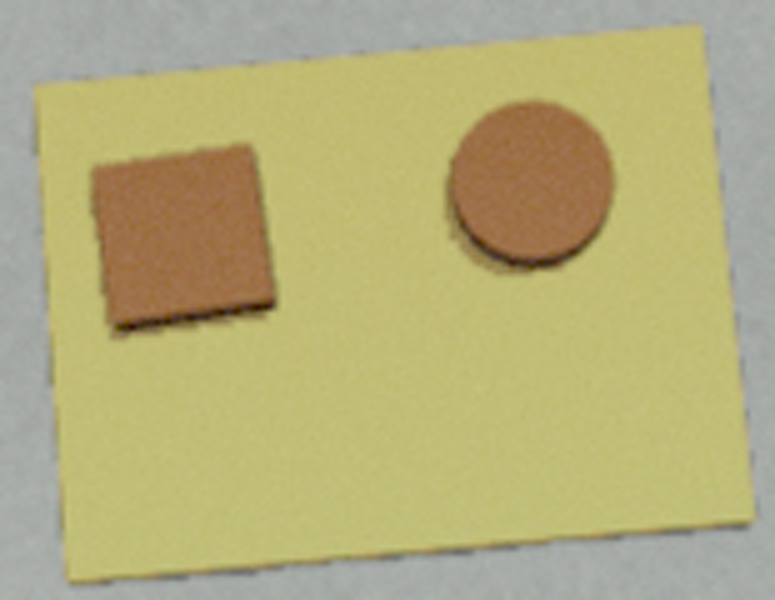

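The crops confirm the dark brown tablet and chick. The plinth corners and object outlines are clear, but the chick's heading still needs a wrist view. Next I'll locate everything by fitting outlines in both cameras.

```bash
cat > h.py <<'E'
import numpy as np,pickle,cv2
from scipy.optimize import least_squares
from scipy.spatial.transform import Rotation as R
def proj(c,P):
    E=c['extrinsics'];K=c['K'];p=(np.asarray(P)-E[:3,3])@E[:3,:3];p=p*[1,-1,-1];q=p@K.T;return q[:,:2]/q[:,2:]
def ray(c,uv,z):
    E=c['extrinsics'];d=np.linalg.inv(c['K'])@[*uv,1];d=E[:3,:3]@(d*[1,-1,-1]);o=E[:3,3];return (o+d*(z-o[2])/d[2])
def go(x,y,z,ydir,half=True):
    """deltas from the current pose: ydir = world angle (deg) of tool y"""
    from station import manip
    o=manip.get_obs();r=R.from_quat(o['ee_rot']);m=r.as_matrix()
    a=np.radians(ydir);c=[]
    for k in ((0,np.pi) if half else (0,)):
        yv=np.array([np.cos(a+k),np.sin(a+k),0]);zv=np.array([0,0,-1.]);M=np.c_[np.cross(yv,zv),yv,zv]
        rv=np.degrees((r.inv()*R.from_matrix(M)).as_rotvec());c.append(rv)
    rv=min(c,key=np.linalg.norm)
    print('t %.1f'%o['time_s'],'pos',np.round(o['ee_pos'],4),'ydir %.1f'%np.degrees(np.arctan2(m[1,1],m[0,1])),'q7 %.2f'%o['qpos'][6],'d_cm',np.round(m.T@(np.array([x,y,z])-o['ee_pos'])*100,2),'ang',np.round(rv,1),'w %.4f'%o['grip_width'])
E
python3 - <<'E'
from h import *
T=pickle.load(open('top0.pkl','rb'));S=pickle.load(open('scene0.pkl','rb'))
def prof(pr):
    a=np.linspace(0,2*np.pi,40);return np.vstack([np.c_[r*np.cos(a),r*np.sin(a),0*a+z] for z,r in pr])/1000
def eggp(H,zw,D,f):
    zs=np.linspace(0,H,30);out=[]
    for z in zs:
        b=zw if z<zw else H-zw
        if z<zw: r=D/2*np.sqrt(max(0,1-((zw-z)/zw)**2*(1-(f/D)**2)))
        else: r=D/2*np.sqrt(max(0,1-((z-zw)/b)**2))
        out.append((z,r))
    return prof(out)
def fit(P,bs):
    f=lambda p:np.concatenate([np.r_[proj(c,P+[*p,0]).min(0),proj(c,P+[*p,0]).max(0)]-np.r_[b[0],b[2],b[1],b[3]] for c,b in bs])
    s=least_squares(f,[.6,.1]);return np.round(s.x,4),np.round(s.fun,1)
print('egg',fit(eggp(80,34,52,24),[(T,(196.6,220.2,170.2,193.6)),(S,(450,479,280.6,319.6))]))
print('small',fit(eggp(50,21,34,18),[(T,(144.4,161.2,229,243.6)),(S,(508.4,526,252.4,275.8))]))
rg=prof([(0,32),(12,32)])
print('ring',fit(rg,[(T,(440.6,468,181.6,208.4)),(S,(141,175.4,288.4,314))]))
print('cup',fit(prof([(70,31)]),[(T,(448,476.4,256.4,284.2))]))
print('round',fit(prof([(36,38)]),[(T,(240+451/5,240+614/5,165,145+263/5))]))
b=lambda x,y:(240+x/5,145+y/5)
q=np.array([ray(T,b(*p),.036)[:2] for p in[(93,166),(251,146),(275,303),(112,321)]]);print('sq',q.round(4).tolist(),q.mean(0))
for c,l in((T,[(184,278),(213,259.6),(220.4,272.4),(191.2,290.2)]),(S,[(433,247.8),(461.2,235.6),(471.6,244.2),(444,256.2)])):
    q=np.array([ray(c,p,.008)[:2] for p in l]);d=(q[1]+q[2]-q[0]-q[3]);print('tab',q.mean(0),np.degrees(np.arctan2(d[1],d[0])),np.linalg.norm(d)/2)
print('chick body',fit(prof([(14,23),(24,23)]),[(S,(86,110.4,255,273))])[0], ray(T,(520,234+53),.03))
q=np.array([ray(T,b(*p),.012)[:2] for p in[(36,86),(703,25),(754,522),(68,580)]]);print('board',q.round(4).tolist(),q.mean(0))
E
```

```text
egg (array([0.6173, 0.2791]), array([-0.9, -0.7, -0.3, -0.1, -0.9, -0.6, -0.1, -0. ]))
small (array([0.4925, 0.4076]), array([-0.8, -0.6, -0.7, -0.3, -1. , -0.4, -0.3, -0.3]))
ring (array([ 0.5917, -0.2928]), array([-1.2, -0.6,  0.1,  0.4, -0.9, -1.2,  0.1,  0.6]))
cup (array([ 0.4092, -0.2893]), array([-0.3, -0.4,  0.3,  0.4]))
round (array([ 0.6172, -0.0415]), array([-0.2,  0.3,  0.2, -0.3]))
sq [[0.6251, 0.1615], [0.6344, 0.0885], [0.5602, 0.0765], [0.5519, 0.1511]] [0.59288576 0.11938791]
tab [0.40312367 0.29140991] -57.535797180974086 0.07806695682233111
tab [0.41404863 0.29457245] 123.39715817698415 0.07900969244430436
chick body [ 0.4977 -0.4341] [ 0.37570626 -0.425852    0.03      ]
board [[0.6712, 0.1935], [0.6999, -0.1231], [0.4623, -0.1432], [0.4353, 0.1724]] [0.56718897 0.0249278 ]
```

Run:
```python
from h import *
T=pickle.load(open('top0.pkl','rb'));S=pickle.load(open('scene0.pkl','rb'))
A=ray(T,(202.2-.4,275.05-.4),.008);B=ray(S,(452.45-.4,245.95-.4),.008)
print(A,B,proj(S,A[None]),proj(T,B[None]),proj(T,A[None]))
b=lambda x,y:(240+x/5-.4,145+y/5-.4)
q=np.array([ray(T,b(*p),.036)[:2] for p in[(93,166),(251,146),(275,303),(112,321)]]);print('sq',q.mean(0))
print('rd',ray(T,b(532.5,181.5),.036))
# scene plinths, by color blobs
for c,n,bx in((T,'T',(120,170,340,300)),(S,'S',(400,200,560,330))):
    im=c['image'];x0,y0,x1,y1=bx
    h=cv2.cvtColor(im,cv2.COLOR_RGB2HSV)[y0:y1,x0:x1]; sub=im[y0:y1,x0:x1].astype(int)
    m=((sub[...,0]-sub[...,2]>14)).astype(np.uint8)
    k,l,s,ce=cv2.connectedComponentsWithStats(m)
    for i in range(1,k):
        if s[i,4]>60: print(n,s[i,:2]+[x0,y0],s[i,2:],ce[i]+[x0,y0], ray(c,ce[i]+[x0,y0],.008)[:2])
print(ray(T,(519.6,233.6),.03))
p=np.array([[806,0]])
```

```text
[0.40397333 0.2923091  0.008     ] [0.4130738  0.29359935 0.008     ] [[450.76024494 242.98692766]] [[201.40328003 270.71518983]] [[201.8  274.65]]
sq [0.59383316 0.12032721]
rd [ 0.61803453 -0.04058851  0.036     ]
T [197 171] [ 19  18 242] [205.98347107 178.68181818] [0.63232347 0.29153842]
T [247 170] [  93   92 7994] [293.62334251 213.30410308] [0.54806274 0.0818265 ]
T [145 230] [ 13  13 104] [150.33653846 234.94230769] [0.49689267 0.41731875]
T [184 259] [ 36  31 508] [201.34251969 274.21456693] [0.404978   0.29341213]
S [423 205] [ 37  21 411] [440.84914842 214.99026764] [0.2971591  0.28668472]
S [434 235] [ 37  21 384] [451.96354167 244.96354167] [0.41099569 0.29374829]
S [510 253] [ 16  17 172] [518.11046512 260.15697674] [0.46157907 0.42105736]
S [400 259] [ 21  71 767] [406.51238592 305.17861799] [0.60058766 0.17854831]
S [453 281] [ 25  29 505] [465.46732673 294.13861386] [0.56802515 0.29444109]
[ 0.49593136 -0.43161357  0.03      ]
```

Run:
```python
import cv2,numpy as np,pickle
S=pickle.load(open('scene0.pkl','rb'))['image'][...,::-1]
p=cv2.resize((255*(S[245:350,235:425]/255.)**.5).astype(np.uint8),(760,420),interpolation=cv2.INTER_CUBIC);cv2.imwrite('pics/sb.png',p)
```

```text
(no output)
```

View pics/sb.png

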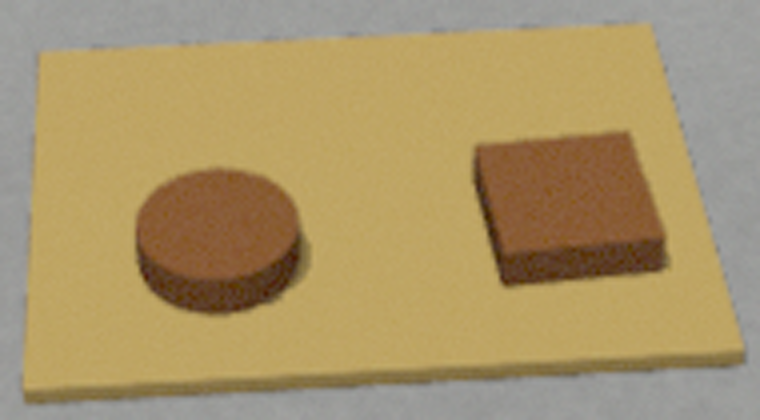

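Run:
```python
from h import *
S=pickle.load(open('scene0.pkl','rb'))
b=lambda x,y:(235+x/4-.4,245+y/4-.4)
q=np.array([ray(S,b(*p),.036)[:2] for p in[(476,147),(629,132),(663,238),(506,252)]]);print('sq',q.round(4).tolist(),q.mean(0))
a=np.linspace(0,6.28,60);P=np.c_[.038*np.cos(a),.038*np.sin(a),0*a+.036]
f=lambda p:np.r_[proj(S,P+[*p,0]).min(0),proj(S,P+[*p,0]).max(0)]-np.r_[b(136,169),b(299,280)]
s=least_squares(f,[.6,0]);print(s.x,s.fun)
q=np.array([ray(S,b(*p),.012)[:2] for p in[(39,53),(652,24),(744,352),(24,392)]]);print('bd',q.round(4).tolist(),q.mean(0))
```

```text
sq [[0.5659, 0.0795], [0.5539, 0.1529], [0.6284, 0.1624], [0.6385, 0.091]] [0.59667094 0.12144804]
[ 0.62074301 -0.0400094 ] [-0.43094215 -0.17627172  0.43127883  0.12379495]
bd [[0.4656, -0.1422], [0.4373, 0.1758], [0.676, 0.1956], [0.7045, -0.1203]] [0.57087123 0.02721769]
```

Both cameras agree to about 3 mm, so I'm using averages. The square plinth is at (0.595,0.121), the round one at (0.619,-0.040) and the row runs at about 98.5°. I'll take the small egg first, hovering over it and using the wrist camera.

```bash
python3 -c "
from h import *
go(.4925,.4076,.17,8.5)"
```

```text
t 0.1 pos [0.2005 0.6178 0.2474] ydir 72.0 q7 -0.06 d_cm [-34.26 -10.97   7.76] ang [-0.1  0.1 63.5] w 0.0856
```

```bash
python3 -m creep '[{"angular":[0,0,63.5],"delta_pos":[-34.3,-11,7.8],"gripper":0.7},{"angular":[0,0,63.5],"delta_pos":[-34.3,-11,7.8],"gripper":0.7},{"angular":[0,0,63.5],"delta_pos":[-34.3,-11,7.8],"gripper":0.7},{"angular":[0,0,63.5],"delta_pos":[-34.3,-11,7.8],"gripper":0.7},{"angular":[0,0,63.5],"delta_pos":[-34.3,-11,7.8],"gripper":0.7},{"angular":[0,0,63.5],"delta_pos":[-34.3,-11,7.8],"gripper":0.7},{"angular":[0,0,63.5],"delta_pos":[-34.3,-11,7.8],"gripper":0.7},{"angular":[0,0,63.5],"delta_pos":[-34.3,-11,7.8],"gripper":0.7},{"angular":[0,0,63.5],"delta_pos":[-34.3,-11,7.8],"gripper":0.7},{"angular":[0,0,63.5],"delta_pos":[-34.3,-11,7.8],"gripper":0.7},{"angular":[0,0,63.5],"delta_pos":[-34.3,-11,7.8],"gripper":0.7},{"angular":[0,0,63.5],"delta_pos":[-34.3,-11,7.8],"gripper":0.7}]' 20
cat >> h.py <<'E'
def shot(n,s=1.25):
    from station import vision
    c=vision.camera('wrist');pickle.dump(c,open(n+'.pkl','wb'));p=(255*(c['image'][...,::-1]/255.)**.6).astype(np.uint8)
    cv2.imwrite(f'pics/{n}.png',cv2.resize(p,(800,600)));return c
E
python3 -c "
from h import *
c=shot('w1');print(c['K'],c['extrinsics'].round(4))
go(.4925,.4076,.023,8.5)
print(proj(c,[[.4925,.4076,0],[.4925,.4076,.05]])*1.25)"
```

```text
time_s: 1.3
ee_pos: [0.4914, 0.4096, 0.1706]
ee_rot: [0.651, 0.759, 0.0, -0.001]
contact_force: [0.7, 0.5, -0.4]
grip_width: 0.0595
grasp_force: 0.0
[[410.25025907   0.         313.66704247]
 [  0.         410.25025907 241.13747641]
 [  0.           0.           1.        ]] [[ 9.883e-01 -1.454e-01 -4.700e-02  4.797e-01]
 [ 1.528e-01  9.419e-01  2.991e-01  4.863e-01]
 [ 8.000e-04 -3.028e-01  9.530e-01  2.962e-01]
 [ 0.000e+00  0.000e+00  0.000e+00  1.000e+00]]
t 1.4 pos [0.4917 0.4093 0.1706] ydir 8.7 q7 -0.44 d_cm [-0.19  0.06 14.76] ang [-0.  -0.1  0.2] w 0.0599
[[392.80785838 278.46075017]
 [393.01666704 304.24121221]]
```

View pics/w1.png

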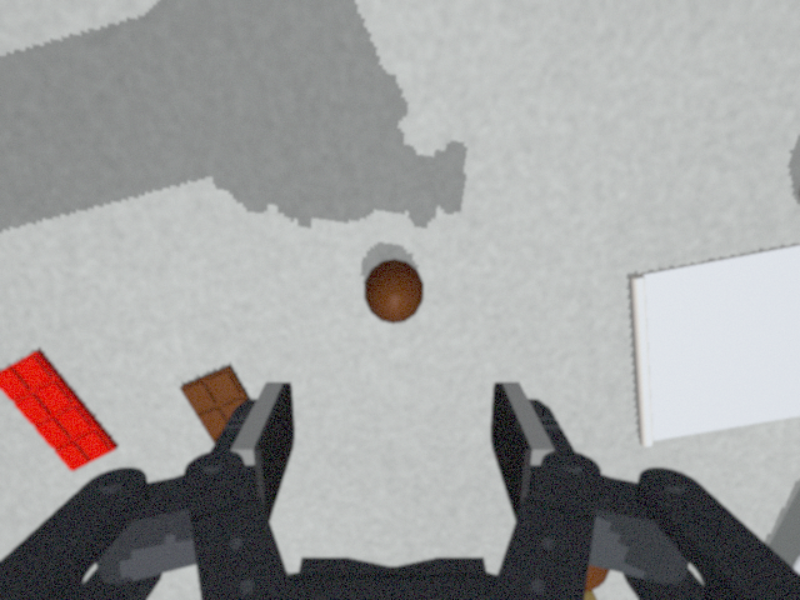

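The wrist view shows the small egg at (394,291) against a predicted (393,291), so the estimate is good. Descending to grip it.

```bash
python3 -m creep '[{"angular":[0,0,0],"delta_pos":[-0.1,0.05,4],"gripper":0.7},{"angular":[0,0,0],"delta_pos":[-0.2,0.05,8],"gripper":0.7},{"angular":[0,0,0],"delta_pos":[-0.2,0.05,11],"gripper":0.7},{"angular":[0,0,0],"delta_pos":[-0.2,0.05,13.5],"gripper":0.7},{"angular":[0,0,0],"delta_pos":[-0.2,0.05,15],"gripper":0.7},{"angular":[0,0,0],"delta_pos":[-0.2,0.05,15],"gripper":0.6},{"angular":[0,0,0],"delta_pos":[-0.2,0.05,15],"gripper":0.5},{"angular":[0,0,0],"delta_pos":[-0.2,0.05,15],"gripper":0.4},{"angular":[0,0,0],"delta_pos":[-0.2,0.05,15],"gripper":0.3},{"angular":[0,0,0],"delta_pos":[-0.2,0.05,15],"gripper":0.2},{"angular":[0,0,0],"delta_pos":[-0.2,0.05,15],"gripper":0.2},{"angular":[0,0,0],"delta_pos":[-0.2,0.05,15],"gripper":0.2}]' 20
python3 -c "
from h import *
go(.6073,.0403,.13,8.5)"
```

```text
time_s: 2.55
ee_pos: [0.4946, 0.4067, 0.022]
ee_rot: [0.653, 0.758, 0.001, 0.0]
contact_force: [-0.8, -0.4, 7.1]
grip_width: 0.0324
grasp_force: 20.0
t 2.5 pos [0.4946 0.4067 0.022 ] ydir 8.5 q7 -0.38 d_cm [-37.89   5.74 -10.86] ang [ 0.1 -0.1  0. ] w 0.0324
```

Contact was probably above the widest point, with the pads set further back when open (7 N down on the egg). I'll reopen, go 7 mm lower and grip again.

```bash
python3 -m creep '[{"angular":[0,0,0],"delta_pos":[0,0,0],"gripper":0.5},{"angular":[0,0,0],"delta_pos":[0,0,0],"gripper":0.6},{"angular":[0,0,0],"delta_pos":[0,0,0],"gripper":0.6},{"angular":[0,0,0],"delta_pos":[0,0,0.2],"gripper":0.6},{"angular":[0,0,0],"delta_pos":[0,0,0.3],"gripper":0.6},{"angular":[0,0,0],"delta_pos":[0,0,0.3],"gripper":0.6}]' 20
python3 -c "
from h import *
go(.4925,.4076,.015,8.5)"
```

```text
time_s: 3.15
ee_pos: [0.4936, 0.4056, 0.0169]
ee_rot: [0.653, 0.758, -0.0, -0.0]
contact_force: [0.6, -0.8, 0.1]
grip_width: 0.051
grasp_force: 0.0
t 3.1 pos [0.4936 0.4056 0.0169] ydir 8.5 q7 -0.38 d_cm [ 0.21 -0.08  0.19] ang [-0.  0.  0.] w 0.0510
```

```bash
python3 -m creep '[{"angular":[0,0,0],"delta_pos":[0.2,-0.1,0.1],"gripper":0.6},{"angular":[0,0,0],"delta_pos":[0.2,-0.1,0.2],"gripper":0.5},{"angular":[0,0,0],"delta_pos":[0.2,-0.1,0.2],"gripper":0.4},{"angular":[0,0,0],"delta_pos":[0.2,-0.1,0.2],"gripper":0.3},{"angular":[0,0,0],"delta_pos":[0.2,-0.1,0.2],"gripper":0.25},{"angular":[0,0,0],"delta_pos":[0.2,-0.1,0.2],"gripper":0.25}]' 20
python3 -c "
from h import *
go(.6073,.0403,.13,8.5)"
```

```text
time_s: 3.75
ee_pos: [0.4928, 0.4085, 0.0165]
ee_rot: [0.653, 0.758, 0.001, -0.0]
contact_force: [-1.1, -0.9, 6.9]
grip_width: 0.0322
grasp_force: 21.6
t 3.8 pos [0.4928 0.4085 0.0165] ydir 8.5 q7 -0.38 d_cm [-38.09   5.87 -11.4 ] ang [ 0.1 -0.1  0. ] w 0.0322
```

The 7 N is the pads' closing swing pressing the egg down, and the width hasn't changed. Lift and check.

```bash
python3 -m creep '[{"angular":[0,0,0],"delta_pos":[0,0,-0.2],"gripper":0.25},{"angular":[0,0,0],"delta_pos":[0,0,-0.5],"gripper":0.25},{"angular":[0,0,0],"delta_pos":[0,0,-1],"gripper":0.25},{"angular":[0,0,0],"delta_pos":[0,0,-2],"gripper":0.25},{"angular":[0,0,0],"delta_pos":[0,0,-4],"gripper":0.25},{"angular":[0,0,0],"delta_pos":[0,0,-7],"gripper":0.25},{"angular":[0,0,0],"delta_pos":[0,0,-10],"gripper":0.25},{"angular":[0,0,0],"delta_pos":[0,0,-10],"gripper":0.25}]' 20
python3 -c "
from h import *
shot('w2')
go(.6073,.0403,.10,8.5)"
```

```text
time_s: 4.55
ee_pos: [0.495, 0.4095, 0.1206]
ee_rot: [0.653, 0.758, 0.004, 0.0]
contact_force: [0.2, 0.1, 0.2]
grip_width: 0.0327
grasp_force: 20.0
t 4.6 pos [0.4938 0.4087 0.1183] ydir 8.5 q7 -0.42 d_cm [-38.12   5.76   1.74] ang [ 0.2 -0.2  0. ] w 0.0328
```

View pics/w2.png

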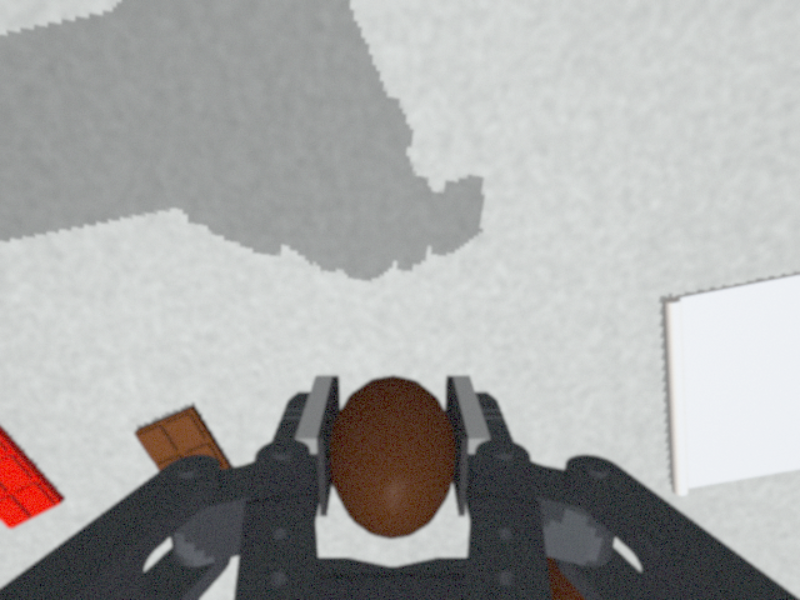

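The small egg is held upright between the pads (centre 393,457). Moving it to the midpoint between the plinths.

```bash
python3 -m creep '[{"angular":[0,0,0],"delta_pos":[-2,0.3,0.1],"gripper":0.25},{"angular":[0,0,0],"delta_pos":[-5,0.8,0.2],"gripper":0.25},{"angular":[0,0,0],"delta_pos":[-9,1.4,0.4],"gripper":0.25},{"angular":[0,0,0],"delta_pos":[-13,2,0.6],"gripper":0.25},{"angular":[0,0,0],"delta_pos":[-17,2.6,0.8],"gripper":0.25},{"angular":[0,0,0],"delta_pos":[-21,3.2,1],"gripper":0.25},{"angular":[0,0,0],"delta_pos":[-25,3.8,1.2],"gripper":0.25},{"angular":[0,0,0],"delta_pos":[-29,4.4,1.3],"gripper":0.25},{"angular":[0,0,0],"delta_pos":[-33,5,1.4],"gripper":0.25},{"angular":[0,0,0],"delta_pos":[-36,5.5,1.6],"gripper":0.25},{"angular":[0,0,0],"delta_pos":[-38.1,5.8,1.7],"gripper":0.25},{"angular":[0,0,0],"delta_pos":[-38.1,5.8,1.7],"gripper":0.25},{"angular":[0,0,0],"delta_pos":[-38.1,5.8,1.7],"gripper":0.25}]' 20
python3 -c "
from h import *
c=shot('w3')
go(.6073,.0403,.0295,8.5)
P=[[.5952,.1209,.036],[.6194,-.0403,.036],[.6073,.0403,.012]]
print(proj(c,P)*1.25)"
```

```text
time_s: 5.9
ee_pos: [0.6055, 0.0395, 0.0975]
ee_rot: [0.653, 0.757, -0.0, -0.001]
contact_force: [0.2, 0.7, -0.4]
grip_width: 0.0324
grasp_force: 19.9
t 6.0 pos [0.6055 0.0407 0.0976] ydir 8.6 q7 0.23 d_cm [-0.08  0.18  6.81] ang [-0.1 -0.1  0.1] w 0.0328
[[396.90147667 124.88967932]
 [395.88987816 515.35408316]
 [395.93385021 323.08904217]]
```

View pics/w3.png

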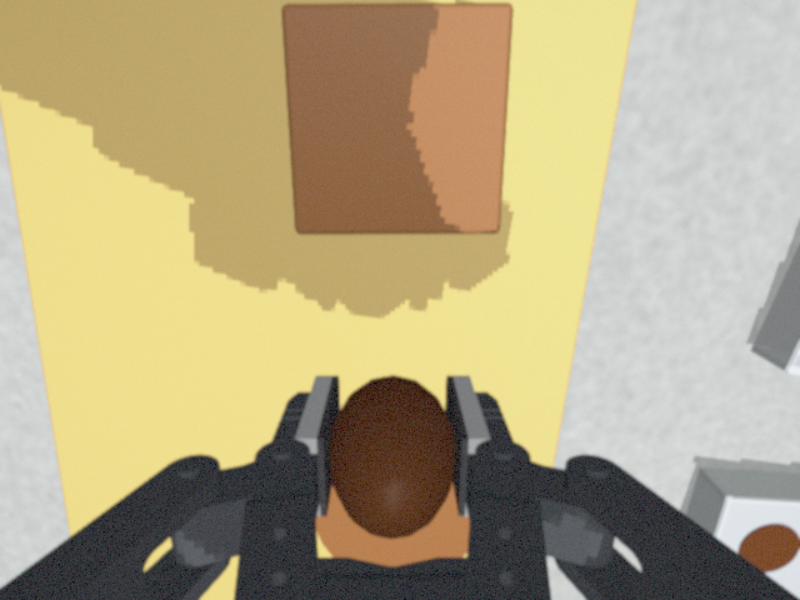

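The square plinth's centre appears at about (398,126) against a predicted (397,125), so the estimates hold. Lowering and releasing.

```bash
python3 -m creep '[{"angular":[0,0,0],"delta_pos":[0,0.2,1.5],"gripper":0.25},{"angular":[0,0,0],"delta_pos":[-0.1,0.2,3],"gripper":0.25},{"angular":[0,0,0],"delta_pos":[-0.1,0.2,4.5],"gripper":0.25},{"angular":[0,0,0],"delta_pos":[-0.1,0.2,5.8],"gripper":0.25},{"angular":[0,0,0],"delta_pos":[-0.1,0.2,6.4],"gripper":0.25},{"angular":[0,0,0],"delta_pos":[-0.1,0.2,6.7],"gripper":0.25},{"angular":[0,0,0],"delta_pos":[-0.1,0.2,6.7],"gripper":0.25},{"angular":[0,0,0],"delta_pos":[-0.1,0.2,6.7],"gripper":0.25}]' 20
python3 -c "
from h import *
go(.6073,.0403,.0295,8.5)"
```

```text
time_s: 6.75
ee_pos: [0.6088, 0.0387, 0.0318]
ee_rot: [0.653, 0.758, 0.0, 0.0]
contact_force: [-0.3, 0.3, 0.0]
grip_width: 0.032
grasp_force: 19.9
t 6.8 pos [0.6088 0.0387 0.0318] ydir 8.5 q7 0.26 d_cm [ 0.18 -0.13  0.23] ang [0.1 0.  0. ] w 0.0320
```

```bash
python3 -m creep '[{"angular":[0,0,0],"delta_pos":[0,0,0.1],"gripper":0.25},{"angular":[0,0,0],"delta_pos":[0,0,0.2],"gripper":0.25},{"angular":[0,0,0],"delta_pos":[0,0,0.25],"gripper":0.25},{"angular":[0,0,0],"delta_pos":[0,0,0.25],"gripper":0.25}]' 20
python3 -m creep '[{"angular":[0,0,0],"delta_pos":[0,0,0],"gripper":0.4},{"angular":[0,0,0],"delta_pos":[0,0,0],"gripper":0.5},{"angular":[0,0,0],"delta_pos":[0,0,0],"gripper":0.6},{"angular":[0,0,0],"delta_pos":[0,0,0],"gripper":0.7},{"angular":[0,0,0],"delta_pos":[0,0,-0.5],"gripper":0.7},{"angular":[0,0,0],"delta_pos":[0,0,-2],"gripper":0.7},{"angular":[0,0,0],"delta_pos":[0,0,-5],"gripper":0.7},{"angular":[0,0,0],"delta_pos":[0,0,-10],"gripper":0.7},{"angular":[0,0,0],"delta_pos":[0,0,-13],"gripper":0.7},{"angular":[0,0,0],"delta_pos":[0,0,-13],"gripper":0.7}]' 20
python3 -c "
from h import *
go(.408,.293,.16,32.8)"
```

```text
time_s: 7.15
ee_pos: [0.6084, 0.0388, 0.0289]
ee_rot: [0.653, 0.758, 0.0, 0.0]
contact_force: [-0.9, -0.3, -0.1]
grip_width: 0.0324
grasp_force: 19.9
time_s: 8.15
ee_pos: [0.6118, 0.0388, 0.1653]
ee_rot: [0.653, 0.758, 0.004, 0.003]
contact_force: [-0.8, -0.2, -0.1]
grip_width: 0.0598
grasp_force: 0.0
t 8.2 pos [0.6118 0.0388 0.1653] ydir 8.5 q7 0.20 d_cm [ 28.16 -16.4    0.36] ang [  0.6   0.1 -24.3] w 0.0598
```

```bash
python3 -m creep '[{"angular":[0,0,-8],"delta_pos":[4,-2.3,0],"gripper":0.7},{"angular":[0,0,-16],"delta_pos":[8,-4.6,0],"gripper":0.7},{"angular":[0,0,-24.3],"delta_pos":[12,-7,0],"gripper":0.7},{"angular":[0,0,-24.3],"delta_pos":[16,-9.3,0],"gripper":0.7},{"angular":[0,0,-24.3],"delta_pos":[20,-11.6,0.2],"gripper":0.7},{"angular":[0,0,-24.3],"delta_pos":[24,-14,0.3],"gripper":0.7},{"angular":[0,0,-24.3],"delta_pos":[27,-15.7,0.4],"gripper":0.7},{"angular":[0,0,-24.3],"delta_pos":[28.2,-16.4,0.4],"gripper":0.7},{"angular":[0,0,-24.3],"delta_pos":[28.2,-16.4,0.4],"gripper":0.7},{"angular":[0,0,-24.3],"delta_pos":[28.2,-16.4,0.4],"gripper":0.7},{"angular":[0,0,-24.3],"delta_pos":[28.2,-16.4,0.4],"gripper":0.7}]' 20
python3 -c "
from h import *
c=shot('w4')
go(.408,.293,.03,32.8)
a=np.radians(122.8);l=np.array([np.cos(a),np.sin(a)])*.04;s=np.array([np.sin(a),-np.cos(a)])*.018
print(proj(c,[[*(np.array([.408,.293])+i*l+j*s),.008] for i,j in((1,1),(1,-1),(-1,-1),(-1,1))])*1.25)"
```

```text
time_s: 9.25
ee_pos: [0.4055, 0.292, 0.155]
ee_rot: [0.48, 0.877, -0.0, 0.0]
contact_force: [-0.6, 0.1, 0.3]
grip_width: 0.0595
grasp_force: 0.0
t 9.3 pos [0.4055 0.292  0.1549] ydir 32.7 q7 -0.06 d_cm [-0.05  0.26 12.49] ang [ 0.   0.  -0.1] w 0.0595
[[430.38173696 213.37068727]
 [362.29002671 213.45807176]
 [364.89784113 352.93818083]
 [427.36735127 352.83894435]]
```

View pics/w4.png

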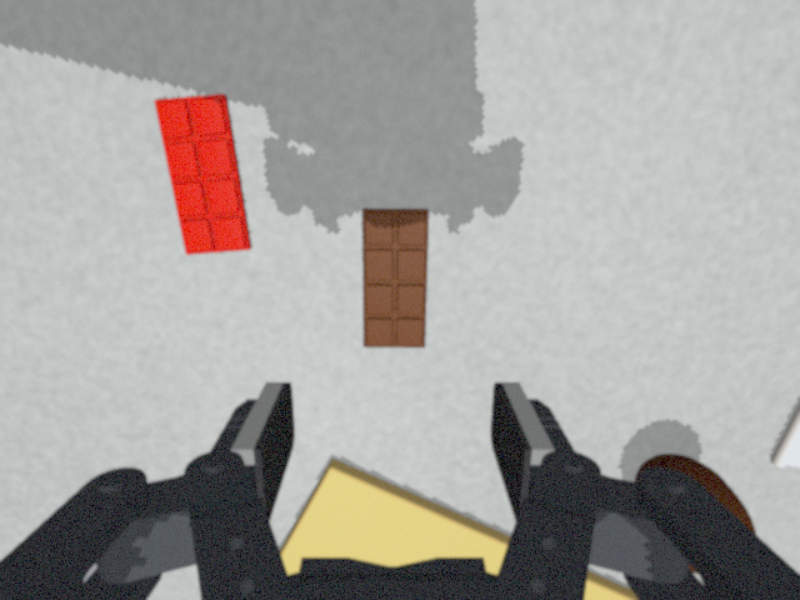

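The dark tablet is centred at (395,278), about 3 mm along its length from the prediction, and the alignment is good. Descending.

```bash
python3 -m creep '[{"angular":[0,0,0],"delta_pos":[-0.2,0.1,4],"gripper":0.6},{"angular":[0,0,0],"delta_pos":[-0.3,0.2,8],"gripper":0.6},{"angular":[0,0,0],"delta_pos":[-0.3,0.2,11],"gripper":0.6},{"angular":[0,0,0],"delta_pos":[-0.3,0.2,13],"gripper":0.6},{"angular":[0,0,0],"delta_pos":[-0.3,0.2,13.7],"gripper":0.6},{"angular":[0,0,0],"delta_pos":[-0.3,0.2,14],"gripper":0.6},{"angular":[0,0,0],"delta_pos":[-0.3,0.2,14.1],"gripper":0.6},{"angular":[0,0,0],"delta_pos":[-0.3,0.2,14.1],"gripper":0.6}]' 20
python3 -c "
from h import *
go(.4065,.2953,.012,32.8)"
```

```text
time_s: 10.1
ee_pos: [0.4085, 0.2922, 0.0147]
ee_rot: [0.479, 0.878, 0.001, 0.0]
contact_force: [0.4, 0.3, 0.2]
grip_width: 0.0514
grasp_force: 0.0
t 10.1 pos [0.4085 0.2922 0.0147] ydir 32.8 q7 0.00 d_cm [ 0.37 -0.    0.27] ang [ 0.1 -0.  -0. ] w 0.0514
```

```bash
python3 -m creep '[{"angular":[0,0,0],"delta_pos":[0.4,0,0.1],"gripper":0.6},{"angular":[0,0,0],"delta_pos":[0.4,0,0.2],"gripper":0.6},{"angular":[0,0,0],"delta_pos":[0.4,0,0.2],"gripper":0.6}]' 20
python3 -m creep '[{"angular":[0,0,0],"delta_pos":[0,0,0],"gripper":0.5},{"angular":[0,0,0],"delta_pos":[0,0,0],"gripper":0.4},{"angular":[0,0,0],"delta_pos":[0,0,0],"gripper":0.3},{"angular":[0,0,0],"delta_pos":[0,0,0],"gripper":0.3},{"angular":[0,0,0],"delta_pos":[0,0,0],"gripper":0.3}]' 20
python3 -c "
from h import *
go(.4065,.2953,.012,32.8)"
```

```text
time_s: 10.4
ee_pos: [0.4063, 0.2957, 0.0138]
ee_rot: [0.478, 0.878, 0.001, 0.0]
contact_force: [-1.1, -2.4, 15.0]
grip_width: 0.0511
grasp_force: 7.4
time_s: 10.9
ee_pos: [0.407, 0.2968, 0.016]
ee_rot: [0.478, 0.878, 0.002, 0.0]
contact_force: [-3.7, -5.0, 36.9]
grip_width: 0.0354
grasp_force: 37.7
t 10.9 pos [0.407  0.2968 0.016 ] ydir 32.8 q7 -0.01 d_cm [-0.1  -0.13  0.4 ] ang [ 0.2 -0.1  0. ] w 0.0354
```

```bash
python3 -m creep '[{"angular":[0,0,0],"delta_pos":[0,0,-0.4],"gripper":0.3},{"angular":[0,0,0],"delta_pos":[0,0,-0.8],"gripper":0.3},{"angular":[0,0,0],"delta_pos":[0,0,-1.5],"gripper":0.3},{"angular":[0,0,0],"delta_pos":[0,0,-3],"gripper":0.3},{"angular":[0,0,0],"delta_pos":[0,0,-6],"gripper":0.3},{"angular":[0,0,0],"delta_pos":[0,0,-9],"gripper":0.3},{"angular":[0,0,0],"delta_pos":[0,0,-9],"gripper":0.3}]' 20
python3 -c "
from h import *
go(.543,.0307,.09,8.5)"
```

```text
time_s: 11.6
ee_pos: [0.4074, 0.2969, 0.1053]
ee_rot: [0.478, 0.878, 0.003, 0.001]
contact_force: [-0.2, 0.3, 0.9]
grip_width: 0.035
grasp_force: 20.4
t 11.6 pos [0.4074 0.2969 0.1053] ydir 32.8 q7 -0.04 d_cm [-29.72  -3.05   1.48] ang [ 0.4 -0.1 24.3] w 0.0350
```

```bash
python3 -m creep '[{"angular":[0,0,4],"delta_pos":[-2,-0.2,0],"gripper":0.3},{"angular":[0,0,9],"delta_pos":[-5,-0.5,0],"gripper":0.3},{"angular":[0,0,15],"delta_pos":[-9,-0.9,0],"gripper":0.3},{"angular":[0,0,20],"delta_pos":[-13,-1.3,0],"gripper":0.3},{"angular":[0,0,24.3],"delta_pos":[-17,-1.7,0.3],"gripper":0.3},{"angular":[0,0,24.3],"delta_pos":[-21,-2.1,0.6],"gripper":0.3},{"angular":[0,0,24.3],"delta_pos":[-25,-2.6,0.9],"gripper":0.3},{"angular":[0,0,24.3],"delta_pos":[-28,-2.9,1.2],"gripper":0.3},{"angular":[0,0,24.3],"delta_pos":[-29.7,-3,1.5],"gripper":0.3},{"angular":[0,0,24.3],"delta_pos":[-29.7,-3,1.5],"gripper":0.3},{"angular":[0,0,24.3],"delta_pos":[-29.7,-3,1.5],"gripper":0.3},{"angular":[0,0,24.3],"delta_pos":[-29.7,-3,1.5],"gripper":0.3}]' 20
python3 -c "
from h import *
shot('w5')
go(.543,.0307,.029,8.5)"
```

```text
time_s: 12.8
ee_pos: [0.5404, 0.0304, 0.0863]
ee_rot: [0.652, 0.758, -0.0, -0.001]
contact_force: [0.1, 0.6, -0.1]
grip_width: 0.035
grasp_force: 20.4
t 12.8 pos [0.5405 0.0307 0.0865] ydir 8.6 q7 0.22 d_cm [-0.04  0.25  5.75] ang [-0.1 -0.   0.1] w 0.0353
```

View pics/w5.png

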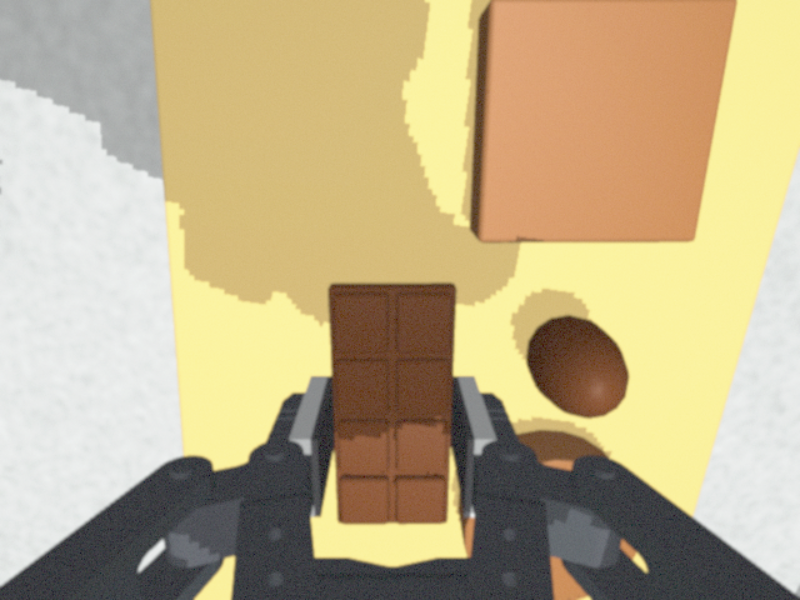

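The tablet is held straight and flat, and the small egg stands at (578,367). Lowering.

```bash
python3 -m creep '[{"angular":[0,0,0],"delta_pos":[0,0.2,1.5],"gripper":0.3},{"angular":[0,0,0],"delta_pos":[0,0.2,3],"gripper":0.3},{"angular":[0,0,0],"delta_pos":[0,0.2,4.2],"gripper":0.3},{"angular":[0,0,0],"delta_pos":[0,0.2,5],"gripper":0.3},{"angular":[0,0,0],"delta_pos":[0,0.2,5.4],"gripper":0.3},{"angular":[0,0,0],"delta_pos":[0,0.2,5.7],"gripper":0.3},{"angular":[0,0,0],"delta_pos":[0,0.2,5.8],"gripper":0.3},{"angular":[0,0,0],"delta_pos":[0,0.2,5.8],"gripper":0.3}]' 20
python3 -c "
from h import *
go(.543,.0307,.029,8.5)"
```

```text
time_s: 13.65
ee_pos: [0.5435, 0.0297, 0.029]
ee_rot: [0.653, 0.758, 0.0, 0.0]
contact_force: [1.1, -0.5, 0.4]
grip_width: 0.035
grasp_force: 20.4
t 13.7 pos [0.5435 0.0297 0.029 ] ydir 8.5 q7 0.25 d_cm [ 0.11 -0.04 -0.  ] ang [ 0. -0.  0.] w 0.0350
```

```bash
python3 -m creep '[{"angular":[0,0,0],"delta_pos":[0,0,0.05],"gripper":0.4},{"angular":[0,0,0],"delta_pos":[0,0,0.05],"gripper":0.5},{"angular":[0,0,0],"delta_pos":[0,0,0.05],"gripper":0.55},{"angular":[0,0,0],"delta_pos":[0,0,0],"gripper":0.55},{"angular":[0,0,0],"delta_pos":[0,0,-1],"gripper":0.55},{"angular":[0,0,0],"delta_pos":[0,0,-4],"gripper":0.55},{"angular":[0,0,0],"delta_pos":[0,0,-8],"gripper":0.6},{"angular":[0,0,0],"delta_pos":[0,0,-13],"gripper":0.8},{"angular":[0,0,0],"delta_pos":[0,0,-13],"gripper":1},{"angular":[0,0,0],"delta_pos":[0,0,-13],"gripper":1}]' 20
python3 -c "
from h import *
go(.592,-.293,.16,8.5)"
```

```text
time_s: 14.65
ee_pos: [0.5441, 0.03, 0.1608]
ee_rot: [0.653, 0.758, 0.002, 0.001]
contact_force: [0.2, 0.4, -0.6]
grip_width: 0.0855
grasp_force: 0.0
t 14.7 pos [0.5441 0.03   0.1608] ydir 8.5 q7 0.18 d_cm [-32.65  -0.05   0.06] ang [ 0.2 -0.   0. ] w 0.0855
```

```bash
python3 -m creep '[{"angular":[0,0,0],"delta_pos":[-4,0,0],"gripper":1},{"angular":[0,0,0],"delta_pos":[-8,0,0],"gripper":1},{"angular":[0,0,0],"delta_pos":[-12,0,0],"gripper":1},{"angular":[0,0,0],"delta_pos":[-16,0,0],"gripper":1},{"angular":[0,0,0],"delta_pos":[-20,0,0],"gripper":1},{"angular":[0,0,0],"delta_pos":[-24,0,0],"gripper":1},{"angular":[0,0,0],"delta_pos":[-28,0,0],"gripper":1},{"angular":[0,0,0],"delta_pos":[-31,0,0],"gripper":1},{"angular":[0,0,0],"delta_pos":[-32.6,0,0],"gripper":1},{"angular":[0,0,0],"delta_pos":[-32.6,0,0],"gripper":1},{"angular":[0,0,0],"delta_pos":[-32.6,0,0],"gripper":1}]' 20
python3 -c "
from h import *
c=shot('w6')
go(.592,-.293,.02,8.5)
a=np.linspace(0,6.28,60);P=np.c_[.032*np.cos(a)+.592,.032*np.sin(a)-.293,0*a+.012]
q=proj(c,P)*1.25;print(q.min(0),q.max(0))"
```

```text
time_s: 15.75
ee_pos: [0.5913, -0.2908, 0.1578]
ee_rot: [0.652, 0.758, 0.0, -0.001]
contact_force: [-1.2, 0.8, -0.1]
grip_width: 0.0855
grasp_force: 0.0
t 15.8 pos [ 0.5917 -0.2901  0.1581] ydir 8.6 q7 0.75 d_cm [-0.32 -0.   13.8 ] ang [-0.  -0.1  0.1] w 0.0853
[334.39034955 233.02022187] [450.43022558 344.48012254]
```

View pics/w6.png

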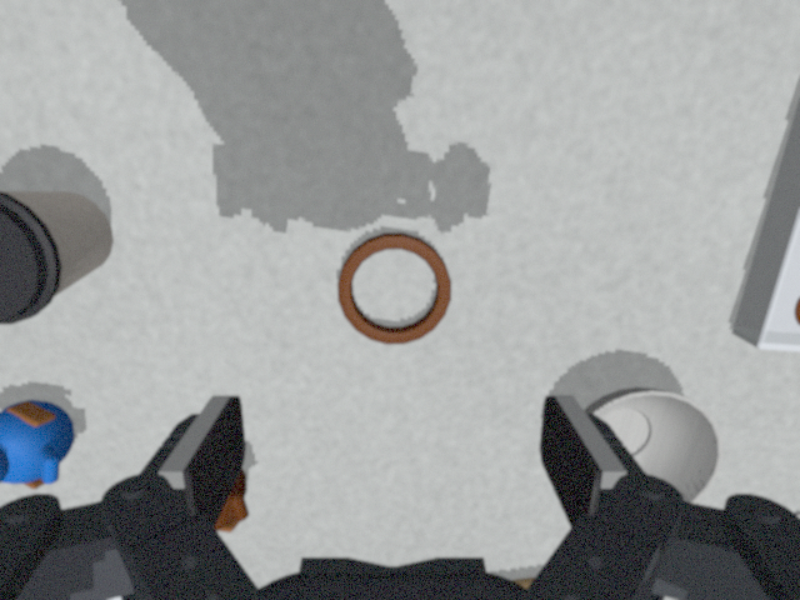

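The ring is at (394,288), within 1 mm of the prediction. Descending.

```bash
python3 -m creep '[{"angular":[0,0,0],"delta_pos":[-0.2,0.1,4],"gripper":1},{"angular":[0,0,0],"delta_pos":[-0.3,0.1,8],"gripper":1},{"angular":[0,0,0],"delta_pos":[-0.3,0.1,11],"gripper":1},{"angular":[0,0,0],"delta_pos":[-0.3,0.1,13],"gripper":1},{"angular":[0,0,0],"delta_pos":[-0.3,0.1,13.8],"gripper":1},{"angular":[0,0,0],"delta_pos":[-0.3,0.1,14.2],"gripper":1},{"angular":[0,0,0],"delta_pos":[-0.3,0.1,14.3],"gripper":0.9},{"angular":[0,0,0],"delta_pos":[-0.3,0.1,14.3],"gripper":0.9}]' 20
python3 -c "
from h import *
go(.593,-.293,.014,8.5)"
```

```text
time_s: 16.6
ee_pos: [0.5939, -0.2954, 0.017]
ee_rot: [0.652, 0.758, 0.0, 0.001]
contact_force: [0.5, 0.2, 0.5]
grip_width: 0.0771
grasp_force: 0.0
t 16.6 pos [ 0.5939 -0.2954  0.017 ] ydir 8.5 q7 0.80 d_cm [ 0.25 -0.05  0.3 ] ang [0.1 0.  0. ] w 0.0771
```

```bash
python3 -m creep '[{"angular":[0,0,0],"delta_pos":[0.2,0,0.1],"gripper":0.9},{"angular":[0,0,0],"delta_pos":[0.25,0,0.2],"gripper":0.85},{"angular":[0,0,0],"delta_pos":[0.25,0,0.25],"gripper":0.8},{"angular":[0,0,0],"delta_pos":[0.25,0,0.25],"gripper":0.75},{"angular":[0,0,0],"delta_pos":[0.25,0,0.25],"gripper":0.7},{"angular":[0,0,0],"delta_pos":[0.25,0,0.25],"gripper":0.65},{"angular":[0,0,0],"delta_pos":[0.25,0,0.25],"gripper":0.65}]' 20
python3 -c "
from h import *
go(.593,-.293,.014,8.5)"
```

```text
time_s: 17.3
ee_pos: [0.5928, -0.293, 0.0139]
ee_rot: [0.653, 0.758, 0.0, 0.0]
contact_force: [-1.9, 1.4, 5.5]
grip_width: 0.0627
grasp_force: 21.5
t 17.3 pos [ 0.5928 -0.293   0.0139] ydir 8.5 q7 0.80 d_cm [-0.    0.02 -0.01] ang [ 0. -0.  0.] w 0.0627
```

```bash
python3 -m creep '[{"angular":[0,0,0],"delta_pos":[0,0,-0.3],"gripper":0.65},{"angular":[0,0,0],"delta_pos":[0,0,-1],"gripper":0.65},{"angular":[0,0,0],"delta_pos":[0,0,-3],"gripper":0.65},{"angular":[0,0,0],"delta_pos":[0,0,-7],"gripper":0.65},{"angular":[0,0,0],"delta_pos":[0,0,-11],"gripper":0.65},{"angular":[0,0,0],"delta_pos":[0,0,-12],"gripper":0.65},{"angular":[0,0,0],"delta_pos":[0,0,-12],"gripper":0.65}]' 20
python3 -c "
from h import *
go(.5952,.1209,.11,8.5)"
```

```text
time_s: 18.0
ee_pos: [0.5938, -0.2937, 0.1358]
ee_rot: [0.653, 0.758, 0.001, 0.002]
contact_force: [-0.1, 0.1, -1.3]
grip_width: 0.0629
grasp_force: 22.2
t 18.0 pos [ 0.5938 -0.2937  0.1358] ydir 8.5 q7 0.76 d_cm [40.99  6.27  2.51] ang [0.2 0.1 0. ] w 0.0629
```

```bash
python3 -m creep '[{"angular":[0,0,0],"delta_pos":[2,0.3,0],"gripper":0.65},{"angular":[0,0,0],"delta_pos":[5,0.8,0],"gripper":0.65},{"angular":[0,0,0],"delta_pos":[9,1.4,0],"gripper":0.65},{"angular":[0,0,0],"delta_pos":[13,2,0],"gripper":0.65},{"angular":[0,0,0],"delta_pos":[17,2.6,0],"gripper":0.65},{"angular":[0,0,0],"delta_pos":[21,3.2,0],"gripper":0.65},{"angular":[0,0,0],"delta_pos":[25,3.8,0],"gripper":0.65},{"angular":[0,0,0],"delta_pos":[29,4.4,0],"gripper":0.65},{"angular":[0,0,0],"delta_pos":[33,5,0],"gripper":0.65},{"angular":[0,0,0],"delta_pos":[37,5.7,0.5],"gripper":0.65},{"angular":[0,0,0],"delta_pos":[40,6.1,1.5],"gripper":0.65},{"angular":[0,0,0],"delta_pos":[41,6.3,2.5],"gripper":0.65},{"angular":[0,0,0],"delta_pos":[41,6.3,2.5],"gripper":0.65},{"angular":[0,0,0],"delta_pos":[41,6.3,2.5],"gripper":0.65}]' 20
python3 -c "
from h import *
go(.5952,.1209,.053,8.5)"
```

```text
time_s: 19.4
ee_pos: [0.5937, 0.1195, 0.1072]
ee_rot: [0.653, 0.757, -0.001, -0.0]
contact_force: [-0.8, -0.6, -0.8]
grip_width: 0.063
grasp_force: 22.2
t 19.4 pos [0.5937 0.1195 0.1072] ydir 8.4 q7 0.09 d_cm [0.13 0.18 5.42] ang [-0.1  0.1 -0.1] w 0.0630
```

```bash
python3 -m creep '[{"angular":[0,0,0],"delta_pos":[0,0.1,1.5],"gripper":0.65},{"angular":[0,0,0],"delta_pos":[0.1,0.1,3],"gripper":0.65},{"angular":[0,0,0],"delta_pos":[0.1,0.15,4.2],"gripper":0.65},{"angular":[0,0,0],"delta_pos":[0.1,0.15,4.9],"gripper":0.65},{"angular":[0,0,0],"delta_pos":[0.1,0.15,5.3],"gripper":0.65},{"angular":[0,0,0],"delta_pos":[0.1,0.15,5.4],"gripper":0.65},{"angular":[0,0,0],"delta_pos":[0.1,0.15,5.4],"gripper":0.65}]' 20
python3 -c "
from h import *
go(.5952,.1209,.0505,8.5)"
```

```text
time_s: 20.1
ee_pos: [0.5957, 0.123, 0.0544]
ee_rot: [0.653, 0.758, 0.0, 0.0]
contact_force: [-0.0, 0.5, -0.4]
grip_width: 0.0626
grasp_force: 22.2
t 20.1 pos [0.5957 0.123  0.0544] ydir 8.5 q7 0.11 d_cm [-0.2  -0.09  0.39] ang [ 0. -0.  0.] w 0.0626
```

```bash
python3 -m creep '[{"angular":[0,0,0],"delta_pos":[-0.2,-0.05,0.15],"gripper":0.65},{"angular":[0,0,0],"delta_pos":[-0.2,-0.05,0.3],"gripper":0.65},{"angular":[0,0,0],"delta_pos":[-0.2,-0.05,0.4],"gripper":0.65},{"angular":[0,0,0],"delta_pos":[-0.2,-0.05,0.4],"gripper":0.65}]' 20
python3 -m creep '[{"angular":[0,0,0],"delta_pos":[0,0,0],"gripper":0.78},{"angular":[0,0,0],"delta_pos":[0,0,0],"gripper":0.85},{"angular":[0,0,0],"delta_pos":[0,0,0],"gripper":0.9},{"angular":[0,0,0],"delta_pos":[0,0,0],"gripper":0.9},{"angular":[0,0,0],"delta_pos":[0,0,-1],"gripper":0.9},{"angular":[0,0,0],"delta_pos":[0,0,-4],"gripper":0.9},{"angular":[0,0,0],"delta_pos":[0,0,-8],"gripper":0.9},{"angular":[0,0,0],"delta_pos":[0,0,-12],"gripper":0.9},{"angular":[0,0,0],"delta_pos":[0,0,-12],"gripper":0.9},{"angular":[0,0,0],"delta_pos":[0,0,-12],"gripper":0.9}]' 20
python3 -c "
from h import *
go(.6175,.279,.175,8.5)"
```

```text
time_s: 20.5
ee_pos: [0.5953, 0.121, 0.0503]
ee_rot: [0.653, 0.758, 0.0, -0.0]
contact_force: [0.1, -0.3, 0.0]
grip_width: 0.0632
grasp_force: 22.2
time_s: 21.5
ee_pos: [0.5959, 0.1212, 0.1721]
ee_rot: [0.653, 0.758, 0.001, 0.001]
contact_force: [0.4, 0.9, 0.3]
grip_width: 0.0765
grasp_force: 0.0
t 21.5 pos [0.5959 0.1212 0.1721] ydir 8.5 q7 0.06 d_cm [15.29  4.47 -0.27] ang [ 0.2 -0.   0. ] w 0.0765
```

```bash
python3 -m creep '[{"angular":[0,0,0],"delta_pos":[4,1.2,0],"gripper":0.85},{"angular":[0,0,0],"delta_pos":[8,2.4,0],"gripper":0.85},{"angular":[0,0,0],"delta_pos":[12,3.6,0],"gripper":0.85},{"angular":[0,0,0],"delta_pos":[15.3,4.5,-0.3],"gripper":0.85},{"angular":[0,0,0],"delta_pos":[15.3,4.5,-0.3],"gripper":0.85},{"angular":[0,0,0],"delta_pos":[15.3,4.5,-0.3],"gripper":0.85},{"angular":[0,0,0],"delta_pos":[15.3,4.5,-0.3],"gripper":0.85}]' 20
cat >> h.py <<'E'
def egg(H,zw,D,f):
    a=np.linspace(0,2*np.pi,40);o=[]
    for z in np.linspace(0,H,30):
        r=D/2*np.sqrt(max(0,1-((zw-z)/zw)**2*(1-(f/D)**2))) if z<zw else D/2*np.sqrt(max(0,1-((z-zw)/(H-zw))**2))
        o.append(np.c_[r*np.cos(a),r*np.sin(a),0*a+z])
    return np.vstack(o)/1000
def blob(c,pred):
    im=c['image'].astype(int);r,g,b=im[...,0],im[...,1],im[...,2]
    m=((r-b>10)&(r<130)).astype(np.uint8);m=cv2.morphologyEx(m,cv2.MORPH_CLOSE,np.ones((5,5)));k,l,s,ce=cv2.connectedComponentsWithStats(m)
    i=min((i for i in range(1,k) if s[i,4]>80),key=lambda i:np.linalg.norm(ce[i]-pred));return s[i],ce[i]
E
python3 -c "
from h import *
c=shot('w7')
go(.6175,.279,.04,8.5)
q=proj(c,egg(80,34,52,24)+[.6175,.279,0]);print(q.min(0),q.max(0));print(blob(c,q.mean(0)))"
```

```text
time_s: 22.2
ee_pos: [0.6169, 0.2769, 0.1722]
ee_rot: [0.653, 0.757, -0.001, 0.0]
contact_force: [0.2, -0.7, -0.3]
grip_width: 0.0725
grasp_force: 0.0
t 22.2 pos [0.6171 0.2767 0.1726] ydir 8.4 q7 -0.16 d_cm [ 0.24  0.09 13.26] ang [-0.1  0.1 -0.1] w 0.0726
[275.48088777 188.9728886 ] [354.3025495  273.48791578]
(array([ 278,  192,   76,   83, 4865], dtype=int32), array([315.12271326, 232.82302158]))
```

```bash
python3 -m creep '[{"angular":[0,0,0],"delta_pos":[0.1,0.1,4],"gripper":0.85},{"angular":[0,0,0],"delta_pos":[0.1,0.15,8],"gripper":0.85},{"angular":[0,0,0],"delta_pos":[0.1,0.15,11],"gripper":0.85},{"angular":[0,0,0],"delta_pos":[0.1,0.15,13],"gripper":0.85},{"angular":[0,0,0],"delta_pos":[0.1,0.15,13.6],"gripper":0.85},{"angular":[0,0,0],"delta_pos":[0.1,0.15,13.6],"gripper":0.85},{"angular":[0,0,0],"delta_pos":[0.1,0.15,13.6],"gripper":0.85}]' 20
python3 -c "
from h import *
go(.6178,.2778,.033,8.5)"
```

```text
time_s: 22.95
ee_pos: [0.6196, 0.2798, 0.0386]
ee_rot: [0.653, 0.757, 0.001, 0.0]
contact_force: [0.2, 0.5, 0.4]
grip_width: 0.0725
grasp_force: 0.0
t 22.9 pos [0.6196 0.2798 0.0386] ydir 8.5 q7 -0.12 d_cm [-0.17 -0.21  0.56] ang [ 0.1 -0.  -0. ] w 0.0725
```

```bash
python3 -m creep '[{"angular":[0,0,0],"delta_pos":[-0.1,-0.1,0.2],"gripper":0.85},{"angular":[0,0,0],"delta_pos":[-0.2,-0.2,0.5],"gripper":0.85},{"angular":[0,0,0],"delta_pos":[-0.2,-0.2,0.5],"gripper":0.75},{"angular":[0,0,0],"delta_pos":[-0.2,-0.2,0.5],"gripper":0.65},{"angular":[0,0,0],"delta_pos":[-0.2,-0.2,0.5],"gripper":0.55},{"angular":[0,0,0],"delta_pos":[-0.2,-0.2,0.5],"gripper":0.5},{"angular":[0,0,0],"delta_pos":[-0.2,-0.2,0.5],"gripper":0.5}]' 20
python3 -c "
from h import *
go(.6178,.2778,.033,8.5)"
```

```text
time_s: 23.65
ee_pos: [0.6171, 0.278, 0.0328]
ee_rot: [0.653, 0.758, 0.0, 0.0]
contact_force: [-0.9, -1.2, 3.8]
grip_width: 0.0504
grasp_force: 20.9
t 23.6 pos [0.6171 0.278  0.0328] ydir 8.5 q7 -0.12 d_cm [-0.03  0.07 -0.02] ang [ 0. -0.  0.] w 0.0504
```

```bash
python3 -m creep '[{"angular":[0,0,0],"delta_pos":[0,0,-0.3],"gripper":0.5},{"angular":[0,0,0],"delta_pos":[0,0,-1],"gripper":0.5},{"angular":[0,0,0],"delta_pos":[0,0,-2.5],"gripper":0.5},{"angular":[0,0,0],"delta_pos":[0,0,-5],"gripper":0.5},{"angular":[0,0,0],"delta_pos":[0,0,-8],"gripper":0.5},{"angular":[0,0,0],"delta_pos":[0,0,-10],"gripper":0.5},{"angular":[0,0,0],"delta_pos":[0,0,-10],"gripper":0.5},{"angular":[0,0,0],"delta_pos":[0,0,-10],"gripper":0.5}]' 20
python3 -c "
from h import *
c=shot('w8')
go(.5953,.121,.11,8.5)
from station import manip
p=manip.get_obs()['ee_pos']
E=egg(80,34,52,24)+[p[0],p[1],p[2]-.0328]
q=proj(c,E);print(q.min(0),q.max(0),blob(c,q.mean(0)))"
```

```text
time_s: 24.45
ee_pos: [0.6169, 0.278, 0.1331]
ee_rot: [0.653, 0.758, 0.001, 0.0]
contact_force: [0.3, 0.9, -1.1]
grip_width: 0.0501
grasp_force: 21.0
t 24.5 pos [0.6163 0.2778 0.132 ] ydir 8.5 q7 -0.15 d_cm [-15.19  -4.4    2.2 ] ang [-0.  0.  0.] w 0.0504
[232.64083378 264.61760337] [389.32521538 468.79839055] (array([  228,   267,   167,   191, 24503], dtype=int32), array([311.02946578, 365.31004367]))
```

```bash
python3 -m creep '[{"angular":[0,0,0],"delta_pos":[-2,-0.6,0],"gripper":0.5},{"angular":[0,0,0],"delta_pos":[-5,-1.5,0],"gripper":0.5},{"angular":[0,0,0],"delta_pos":[-8,-2.4,0.5],"gripper":0.5},{"angular":[0,0,0],"delta_pos":[-11,-3.3,1],"gripper":0.5},{"angular":[0,0,0],"delta_pos":[-13.5,-4,1.6],"gripper":0.5},{"angular":[0,0,0],"delta_pos":[-15,-4.4,2.2],"gripper":0.5},{"angular":[0,0,0],"delta_pos":[-15.2,-4.4,2.2],"gripper":0.5},{"angular":[0,0,0],"delta_pos":[-15.2,-4.4,2.2],"gripper":0.5},{"angular":[0,0,0],"delta_pos":[-15.2,-4.4,2.2],"gripper":0.5}]' 20
python3 -c "
from h import *
from station import vision
go(.5953,.121,.09,8.5)
c=shot('w9')
im=(255*(vision.camera('scene')['image'][...,::-1]/255.)**.6).astype(np.uint8)
a=cv2.resize(im[215:335,240:440],(800,480),interpolation=cv2.INTER_CUBIC)
cv2.imwrite('pics/s9.png',a)"
```

```text
time_s: 25.4
ee_pos: [0.5961, 0.123, 0.1103]
ee_rot: [0.652, 0.758, 0.001, -0.0]
contact_force: [0.1, 0.8, 0.0]
grip_width: 0.0502
grasp_force: 21.1
t 25.4 pos [0.5961 0.123  0.1103] ydir 8.6 q7 0.08 d_cm [-0.19 -0.11  2.03] ang [ 0.  -0.1  0.1] w 0.0502
```

View pics/s9.png

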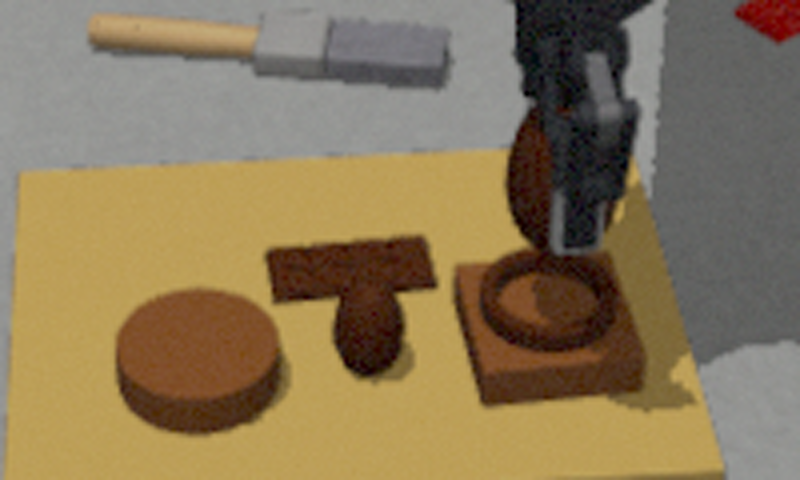

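The ring lies flat and centred on the square plinth at (548,300). The tablet and small egg are in place, and the big egg hangs upright above the ring. Lowering in stages.

```bash
python3 -m creep '[{"angular":[0,0,0],"delta_pos":[-0.1,-0.1,1],"gripper":0.5},{"angular":[0,0,0],"delta_pos":[-0.2,-0.1,2],"gripper":0.5},{"angular":[0,0,0],"delta_pos":[-0.2,-0.1,2.5],"gripper":0.5},{"angular":[0,0,0],"delta_pos":[-0.2,-0.1,2.5],"gripper":0.5},{"angular":[0,0,0],"delta_pos":[-0.2,-0.1,2.5],"gripper":0.5}]' 20
python3 -c "
from h import *
go(.5953,.121,.070,8.5)"
```

```text
time_s: 26.0
ee_pos: [0.5951, 0.1188, 0.085]
ee_rot: [0.653, 0.758, -0.0, -0.0]
contact_force: [0.4, 0.1, -0.4]
grip_width: 0.0506
grasp_force: 21.0
t 26.0 pos [0.5951 0.1188 0.085 ] ydir 8.5 q7 0.10 d_cm [0.21 0.05 1.5 ] ang [-0.  0.  0.] w 0.0506
```

```bash
python3 -m creep '[{"angular":[0,0,0],"delta_pos":[0.2,0,0.2],"gripper":0.5},{"angular":[0,0,0],"delta_pos":[0.2,0,0.5],"gripper":0.5},{"angular":[0,0,0],"delta_pos":[0.2,0,0.8],"gripper":0.5},{"angular":[0,0,0],"delta_pos":[0.2,0,1.1],"gripper":0.5},{"angular":[0,0,0],"delta_pos":[0.2,0,1.3],"gripper":0.5},{"angular":[0,0,0],"delta_pos":[0.2,0,1.4],"gripper":0.5},{"angular":[0,0,0],"delta_pos":[0.2,0,1.4],"gripper":0.5}]' 20
python3 -c "
from h import *
go(.5953,.121,.069,8.5)"
```

```text
time_s: 26.7
ee_pos: [0.5948, 0.1208, 0.0711]
ee_rot: [0.653, 0.758, -0.0, -0.0]
contact_force: [0.2, 0.3, -0.3]
grip_width: 0.0501
grasp_force: 21.1
t 26.7 pos [0.5948 0.1208 0.0711] ydir 8.5 q7 0.10 d_cm [0.01 0.06 0.21] ang [-0.  0.  0.] w 0.0501
```

```bash
python3 -m creep '[{"angular":[0,0,0],"delta_pos":[0,0.05,0.1],"gripper":0.5},{"angular":[0,0,0],"delta_pos":[0,0.05,0.2],"gripper":0.5},{"angular":[0,0,0],"delta_pos":[0,0.05,0.25],"gripper":0.5},{"angular":[0,0,0],"delta_pos":[0,0.05,0.25],"gripper":0.5}]' 20
python3 -m creep '[{"angular":[0,0,0],"delta_pos":[0,0,0],"gripper":0.62},{"angular":[0,0,0],"delta_pos":[0,0,0],"gripper":0.7},{"angular":[0,0,0],"delta_pos":[0,0,0],"gripper":0.8},{"angular":[0,0,0],"delta_pos":[0,0,0],"gripper":0.85},{"angular":[0,0,0],"delta_pos":[0,0,0],"gripper":0.85},{"angular":[0,0,0],"delta_pos":[0,0,-1.5],"gripper":0.85},{"angular":[0,0,0],"delta_pos":[0,0,-4],"gripper":0.85},{"angular":[0,0,0],"delta_pos":[0,0,-7],"gripper":0.85},{"angular":[0,0,0],"delta_pos":[0,0,-10],"gripper":0.85},{"angular":[0,0,0],"delta_pos":[0,0,-13],"gripper":0.85},{"angular":[0,0,0],"delta_pos":[0,0,-13],"gripper":0.85}]' 20
python3 -c "
from h import *
go(.497,-.43,.19,8.5)"
```

```text
time_s: 27.1
ee_pos: [0.5954, 0.1209, 0.0688]
ee_rot: [0.653, 0.758, 0.0, 0.0]
contact_force: [-0.0, -0.3, -0.7]
grip_width: 0.0507
grasp_force: 21.1
time_s: 28.2
ee_pos: [0.5982, 0.1213, 0.2046]
ee_rot: [0.653, 0.758, 0.004, 0.003]
contact_force: [-0.6, -0.2, 1.0]
grip_width: 0.0726
grasp_force: 0.0
t 28.2 pos [0.5982 0.1213 0.2046] ydir 8.5 q7 0.05 d_cm [-53.03 -18.17   1.21] ang [ 0.5 -0.1  0. ] w 0.0726
```

```bash
python3 -m creep '[{"angular":[0,0,0],"delta_pos":[-4,-1.4,0],"gripper":0.85},{"angular":[0,0,0],"delta_pos":[-8,-2.8,0],"gripper":0.85},{"angular":[0,0,0],"delta_pos":[-12.5,-4.3,0],"gripper":0.85},{"angular":[0,0,0],"delta_pos":[-17,-5.8,0],"gripper":0.85},{"angular":[0,0,0],"delta_pos":[-21.5,-7.4,0],"gripper":0.85},{"angular":[0,0,0],"delta_pos":[-26,-9,0],"gripper":0.85},{"angular":[0,0,0],"delta_pos":[-30.5,-10.4,0],"gripper":0.85},{"angular":[0,0,0],"delta_pos":[-35,-12,0],"gripper":0.85},{"angular":[0,0,0],"delta_pos":[-39.5,-13.5,0],"gripper":0.85},{"angular":[0,0,0],"delta_pos":[-44,-15,0.5],"gripper":0.85},{"angular":[0,0,0],"delta_pos":[-48.5,-16.6,1],"gripper":0.85},{"angular":[0,0,0],"delta_pos":[-51.5,-17.6,1.2],"gripper":0.85},{"angular":[0,0,0],"delta_pos":[-53,-18.2,1.2],"gripper":0.85},{"angular":[0,0,0],"delta_pos":[-53,-18.2,1.2],"gripper":0.85},{"angular":[0,0,0],"delta_pos":[-53,-18.2,1.2],"gripper":0.85}]' 20
python3 -c "
from h import *
from station import vision
c=shot('w10')
go(.497,-.43,.19,8.5)
print(proj(c,[[.497,-.43,0],[.497,-.43,.047]]))
g=lambda i:(255*(i[...,::-1]/255.)**.45).astype(np.uint8)
q=proj(c,[[.497,-.43,.03]])[0].astype(int);x0,y0=q-[50,50];print(x0,y0)
A=cv2.resize(g(c['image'][y0:y0+100,x0:x0+100]),(400,400),interpolation=cv2.INTER_CUBIC)
T=pickle.load(open('top0.pkl','rb'));x1,y1=495,208;B=cv2.resize(g(T['image'][y1:y1+50,x1:x1+50]),(400,400),interpolation=cv2.INTER_CUBIC)
s=vision.camera('scene')['image'];C=cv2.resize(g(s[215:335,240:440]),(333,200),interpolation=cv2.INTER_CUBIC)
D=np.zeros((200,800,3),np.uint8);D[:,:333]=C
t=vision.camera('top')['image'];D[:,340:640]=cv2.resize(g(t[140:260,240:420]),(300,200),interpolation=cv2.INTER_CUBIC)
cv2.imwrite('pics/c10.png',np.vstack([np.hstack([A,B]),D]))"
```

```text
time_s: 29.7
ee_pos: [0.4946, -0.4283, 0.1867]
ee_rot: [0.652, 0.758, 0.001, -0.0]
contact_force: [1.1, 0.2, 0.3]
grip_width: 0.0723
grasp_force: 0.0
t 29.8 pos [ 0.4952 -0.4276  0.1867] ydir 8.7 q7 1.04 d_cm [-0.26  0.15 -0.33] ang [ 0.  -0.1  0.2] w 0.0723
[[315.62595951 217.3972439 ]
 [316.05588761 234.60856224]]
265 177
```

View pics/c10.png

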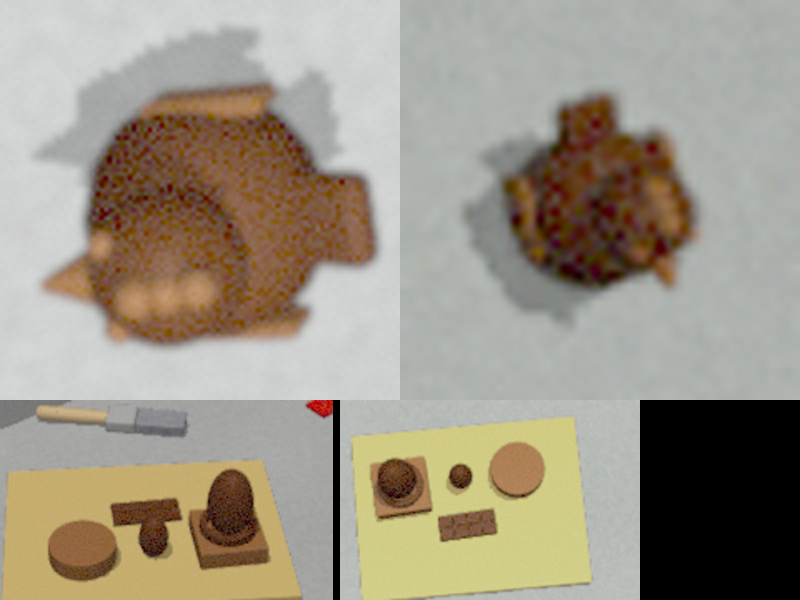

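The composite shows the egg standing in the ring and the small egg and tablet in place. In the wrist crop the chick's beak is at (45,283) and its tail end at (373,220). The centre and heading follow from these.

```bash
python3 -c "
from h import *
c=pickle.load(open('w10.pkl','rb'))
u=lambda x,y:(265+x/4-.4,177+y/4-.4)
b=ray(c,u(45,283),.047)[:2];t=ray(c,u(373,220),.040)[:2];d=b-t
k1=ray(c,u(130,300),.062)[:2];k2=ray(c,u(202,292),.062)[:2]
L=np.linalg.norm(d);print(b,t,L,'ctr',t+d*31/60,'heading',np.degrees(np.arctan2(*d[::-1])),np.degrees(np.arctan2(*(k1-k2)[::-1])))
w1=ray(c,u(210,92),.03)[:2];w2=ray(c,u(255,338),.03)[:2];print('wings',w1,w2,(w1+w2)/2,np.linalg.norm(w1-w2))
print('body left/right tangents',ray(c,u(92,170),.022))"
```

```text
[ 0.47128715 -0.44307203] [ 0.52560568 -0.42558405] 0.05706428428002563 ctr [ 0.49754111 -0.43461951] heading -162.15392106595914 -164.67874882696165
wings [ 0.49472596 -0.40964736] [ 0.50989747 -0.45370505] [ 0.50231171 -0.43167621] 0.046596719213133596
body left/right tangents [ 0.47598631 -0.42881981  0.022     ]
```

```bash
python3 -c "
from h import *
go(.498,-.433,.16,-73,False)"
```

```text
t 29.9 pos [ 0.4953 -0.4277  0.1869] ydir 8.7 q7 1.04 d_cm [-0.57  0.18  2.69] ang [-0.  -0.1 81.7] w 0.0727
```

```bash
python3 -m creep '[{"angular":[0,0,8],"delta_pos":[-0.5,0.2,0],"gripper":0.85},{"angular":[0,0,16],"delta_pos":[-0.5,0.2,0],"gripper":0.85},{"angular":[0,0,24],"delta_pos":[-0.5,0.2,0],"gripper":0.85},{"angular":[0,0,32],"delta_pos":[-0.5,0.2,0],"gripper":0.85},{"angular":[0,0,40],"delta_pos":[-0.5,0.2,0.5],"gripper":0.85},{"angular":[0,0,48],"delta_pos":[-0.5,0.2,1],"gripper":0.85},{"angular":[0,0,56],"delta_pos":[-0.5,0.2,1.5],"gripper":0.85},{"angular":[0,0,64],"delta_pos":[-0.5,0.2,2],"gripper":0.85},{"angular":[0,0,72],"delta_pos":[-0.5,0.2,2.5],"gripper":0.85},{"angular":[0,0,80],"delta_pos":[-0.5,0.2,2.5],"gripper":0.85},{"angular":[0,0,81.7],"delta_pos":[-0.5,0.2,2.5],"gripper":0.85},{"angular":[0,0,81.7],"delta_pos":[-0.5,0.2,2.5],"gripper":0.85},{"angular":[0,0,81.7],"delta_pos":[-0.5,0.2,2.5],"gripper":0.85}]' 20
python3 -c "
from h import *
c=shot('w11')
go(.498,-.433,.018,-73,False)
h=np.radians(-163);R2=lambda f,z,s=0:[.498+f*np.cos(h)-s*np.sin(h),-.433+f*np.sin(h)+s*np.cos(h),z]
print('beak,tail,head',proj(c,[R2(.029,.047),R2(-.031,.04),R2(.007,.061)]))
p=proj(c,[R2(0,.03)])[0];s,ce=blob(c,p);print(p,s,ce)
im=c['image'].astype(int);m=(im[...,0]-im[...,2]>8)
for y in range(int(s[1]),int(s[1]+s[3]),5):
    x=np.where(m[y,s[0]-5:s[0]+s[2]+5])[0]; print(y,x.min()+s[0]-5 if len(x) else '',x.max()+s[0]-5 if len(x) else '')
"
```

```text
time_s: 31.15
ee_pos: [0.4971, -0.4342, 0.162]
ee_rot: [0.989, 0.148, 0.0, -0.0]
contact_force: [0.0, -0.0, 0.4]
grip_width: 0.0725
grasp_force: 0.0
t 31.2 pos [ 0.4969 -0.4345  0.162 ] ydir -73.0 q7 -0.17 d_cm [ 0.14 -0.11 14.4 ] ang [ 0. -0. -0.] w 0.0721
beak,tail,head [[311.87287137 284.87807023]
 [311.90776237 189.47412949]
 [311.75450821 260.0582447 ]]
[311.98567797 233.60341828] [ 279  192   72   94 4414] [315.03239692 233.18146806]
192 309 322
197 301 328
202 299 331
207 283 349
212 280 350
217 279 351
222 279 350
227 280 350
232 280 350
237 281 350
242 281 349
247 288 343
252 291 339
257 295 336
262 297 334
267 300 331
272 300 332
277 311 321
282 313 319
```

```bash
python3 -m creep '[{"angular":[0,0,0],"delta_pos":[0.1,0.1,3],"gripper":0.85},{"angular":[0,0,0],"delta_pos":[0.1,0.1,6],"gripper":0.85},{"angular":[0,0,0],"delta_pos":[0.1,0.1,9],"gripper":0.85},{"angular":[0,0,0],"delta_pos":[0.1,0.1,12],"gripper":0.85},{"angular":[0,0,0],"delta_pos":[0.1,0.1,13.6],"gripper":0.85},{"angular":[0,0,0],"delta_pos":[0.1,0.1,14],"gripper":0.8},{"angular":[0,0,0],"delta_pos":[0.1,0.1,14],"gripper":0.8}]' 20
python3 -c "
from h import *
go(.498,-.435,.018,-73,False)"
```

```text
time_s: 31.9
ee_pos: [0.4978, -0.4359, 0.022]
ee_rot: [0.989, 0.146, 0.0, 0.0]
contact_force: [-0.2, 0.1, 1.4]
grip_width: 0.0681
grasp_force: 0.0
t 31.9 pos [ 0.4978 -0.4359  0.022 ] ydir -73.2 q7 -0.08 d_cm [ 0.04 -0.08  0.4 ] ang [ 0.  -0.  -0.2] w 0.0681
```

```bash
python3 -m creep '[{"angular":[0,0,0],"delta_pos":[0,-0.05,0.2],"gripper":0.75},{"angular":[0,0,0],"delta_pos":[0,-0.05,0.4],"gripper":0.7},{"angular":[0,0,0],"delta_pos":[0,-0.05,0.4],"gripper":0.6},{"angular":[0,0,0],"delta_pos":[0,-0.05,0.4],"gripper":0.5},{"angular":[0,0,0],"delta_pos":[0,-0.05,0.4],"gripper":0.45},{"angular":[0,0,0],"delta_pos":[0,-0.05,0.4],"gripper":0.45}]' 20
python3 -c "
from h import *
go(.498,-.435,.018,-73,False)"
```

```text
time_s: 32.5
ee_pos: [0.4981, -0.4351, 0.0186]
ee_rot: [0.989, 0.146, 0.0, 0.0]
contact_force: [0.1, 1.8, 5.5]
grip_width: 0.0451
grasp_force: 20.4
t 32.5 pos [ 0.4981 -0.4351  0.0186] ydir -73.2 q7 -0.08 d_cm [-0.01 -0.01  0.06] ang [ 0.  -0.1 -0.2] w 0.0451
```

Gripped with the foot 18.6 mm below the TCP. Lifting.

```bash
python3 -m creep '[{"angular":[0,0,0],"delta_pos":[0,0,-0.3],"gripper":0.45},{"angular":[0,0,0],"delta_pos":[0,0,-1],"gripper":0.45},{"angular":[0,0,0],"delta_pos":[0,0,-2.5],"gripper":0.45},{"angular":[0,0,0],"delta_pos":[0,0,-5],"gripper":0.45},{"angular":[0,0,0],"delta_pos":[0,0,-8],"gripper":0.45},{"angular":[0,0,0],"delta_pos":[0,0,-10],"gripper":0.45},{"angular":[0,0,0],"delta_pos":[0,0,-10],"gripper":0.45}]' 20
python3 -c "
from h import *
go(.6194,-.0403,.10,-81.5,False)"
```

```text
time_s: 33.2
ee_pos: [0.4991, -0.4368, 0.1221]
ee_rot: [0.989, 0.146, 0.002, 0.002]
contact_force: [1.2, -0.3, -0.8]
grip_width: 0.0455
grasp_force: 20.6
t 33.2 pos [ 0.4991 -0.4368  0.1221] ydir -73.2 q7 -0.14 d_cm [ 22.98 -34.49   2.11] ang [ 0.3 -0.2  8.3] w 0.0455
```

```bash
python3 -m creep '[{"angular":[0,0,1],"delta_pos":[1.1,-1.7,0],"gripper":0.45},{"angular":[0,0,2],"delta_pos":[2.8,-4.2,0],"gripper":0.45},{"angular":[0,0,3],"delta_pos":[5,-7.5,0],"gripper":0.45},{"angular":[0,0,4],"delta_pos":[7.2,-10.8,0],"gripper":0.45},{"angular":[0,0,5],"delta_pos":[9.5,-14.2,0],"gripper":0.45},{"angular":[0,0,6],"delta_pos":[11.7,-17.5,0],"gripper":0.45},{"angular":[0,0,7],"delta_pos":[13.9,-20.8,0],"gripper":0.45},{"angular":[0,0,8],"delta_pos":[16.1,-24.2,0.2],"gripper":0.45},{"angular":[0,0,8.3],"delta_pos":[18.3,-27.5,0.7],"gripper":0.45},{"angular":[0,0,8.3],"delta_pos":[20.5,-30.8,1.2],"gripper":0.45},{"angular":[0,0,8.3],"delta_pos":[22.2,-33.3,1.8],"gripper":0.45},{"angular":[0,0,8.3],"delta_pos":[23,-34.5,2.1],"gripper":0.45},{"angular":[0,0,8.3],"delta_pos":[23,-34.5,2.1],"gripper":0.45},{"angular":[0,0,8.3],"delta_pos":[23,-34.5,2.1],"gripper":0.45}]' 20
python3 -c "
from h import *
go(.6194,-.0403,.055,-81.5,False)"
```

```text
time_s: 34.6
ee_pos: [0.6175, -0.0402, 0.0969]
ee_rot: [0.997, 0.073, -0.0, 0.001]
contact_force: [0.1, -1.1, -1.0]
grip_width: 0.0451
grasp_force: 20.6
t 34.6 pos [ 0.6175 -0.0402  0.0969] ydir -81.6 q7 -0.88 d_cm [0.19 0.03 4.19] ang [ 0.1  0.  -0.1] w 0.0451
```

```bash
python3 -m creep '[{"angular":[0,0,0],"delta_pos":[0.05,0,1],"gripper":0.45},{"angular":[0,0,0],"delta_pos":[0.1,0,2],"gripper":0.45},{"angular":[0,0,0],"delta_pos":[0.1,0,3],"gripper":0.45},{"angular":[0,0,0],"delta_pos":[0.1,0,3.6],"gripper":0.45},{"angular":[0,0,0],"delta_pos":[0.1,0,3.9],"gripper":0.45},{"angular":[0,0,0],"delta_pos":[0.1,0,3.9],"gripper":0.45},{"angular":[0,0,0],"delta_pos":[0.1,0,3.9],"gripper":0.45}]' 20
python3 -c "
from h import *
go(.6194,-.0403,.0553,-81.5,False)"
```

```text
time_s: 35.3
ee_pos: [0.6192, -0.0382, 0.0579]
ee_rot: [0.997, 0.074, 0.0, 0.0]
contact_force: [0.0, 0.1, -0.3]
grip_width: 0.0452
grasp_force: 20.6
t 35.3 pos [ 0.6192 -0.0382  0.0579] ydir -81.5 q7 -0.85 d_cm [-0.01  0.21  0.26] ang [ 0. -0.  0.] w 0.0452
```

```bash
python3 -m creep '[{"angular":[0,0,0],"delta_pos":[0,0.2,0.1],"gripper":0.45},{"angular":[0,0,0],"delta_pos":[0,0.2,0.2],"gripper":0.45},{"angular":[0,0,0],"delta_pos":[0,0.2,0.28],"gripper":0.45},{"angular":[0,0,0],"delta_pos":[0,0.2,0.28],"gripper":0.45}]' 20
python3 -m creep '[{"angular":[0,0,0],"delta_pos":[0,0,0],"gripper":0.55},{"angular":[0,0,0],"delta_pos":[0,0,0],"gripper":0.62},{"angular":[0,0,0],"delta_pos":[0,0,0],"gripper":0.7},{"angular":[0,0,0],"delta_pos":[0,0,0],"gripper":0.75},{"angular":[0,0,0],"delta_pos":[0,0,0],"gripper":0.75},{"angular":[0,0,0],"delta_pos":[0,0,-1.5],"gripper":0.75},{"angular":[0,0,0],"delta_pos":[0,0,-4],"gripper":0.75},{"angular":[0,0,0],"delta_pos":[0,0,-7],"gripper":0.75},{"angular":[0,0,0],"delta_pos":[0,0,-11],"gripper":0.75},{"angular":[0,0,0],"delta_pos":[0,0,-15],"gripper":0.75},{"angular":[-8,0,0],"delta_pos":[0,0,-20],"gripper":0.75}]' 20
python3 - <<'E'
from h import *
from station import vision
c=vision.camera('scene');im=c['image'].astype(int);t=vision.camera('top')
# projected expectations versus dark-chocolate blobs
T0=pickle.load(open('scene0.pkl','rb'))['image'].astype(int)
import cv2
lum=im.sum(2)
E={'egg':egg(80,34,52,24)+[.5953,.121,.036],'small':egg(50,21,34,18)+[.6084,.0388,.012]}
a=np.linspace(0,6.28,40);E['chickhead']=np.c_[.014*np.cos(a)+.6124,0*a-.0413,.014*np.sin(a)+.083]
for n,P in E.items():
    q=proj(c,P);print(n,'scene',q.min(0).round(),q.max(0).round())
m=((lum<150)).astype(np.uint8)[245:0x15e,235:425] if 0 else ((im[...,0]<75)&(im[...,0]-im[...,2]>3)).astype(np.uint8)[200:350,235:425]
k,l,s,ce=cv2.connectedComponentsWithStats(m)
for i in range(1,k):
    if s[i,4]>40: print(s[i,:2]+[235,200],s[i,:2]+s[i,2:4]+[235,200],s[i,4])
cv2.imwrite('pics/f.png',c['image'][...,::-1])
go(.6,0,.3,-81)
E
```

```text
time_s: 35.7
ee_pos: [0.6193, -0.04, 0.055]
ee_rot: [0.997, 0.074, -0.0, -0.0]
contact_force: [0.1, -1.2, -0.5]
grip_width: 0.0452
grasp_force: 20.6
time_s: 36.8
ee_pos: [0.6181, -0.0476, 0.2581]
ee_rot: [0.995, 0.068, 0.005, 0.071]
contact_force: [1.7, 0.5, 0.2]
grip_width: 0.0642
grasp_force: 0.0
egg scene [363. 256.] [392. 296.]
small scene [323. 284.] [341. 309.]
chickhead scene [287. 270.] [288. 285.]
[262 225] [304 231] 93
[383 250] [404 270] 60
[351 255] [402 317] 1931
[269 269] [350 324] 2210
[348 333] [422 340] 143
[294 339] [331 343] 74
[256 341] [293 345] 69
t 36.9 pos [ 0.6232 -0.0352  0.2617] ydir -81.1 q7 -1.10 d_cm [-1.7  -3.25 -4.35] ang [ 8.1 -0.6 -0. ] w 0.0639
```

The egg's projected top (256) matches the image (255), and the chick's head is at the expected height (269). Settling the arm, then handing in.

```bash
python3 -m creep '[{"angular":[0,0,0],"delta_pos":[0,0,0],"gripper":0.75},{"angular":[0,0,0],"delta_pos":[0,0,0],"gripper":0.75},{"angular":[0,0,0],"delta_pos":[0,0,0],"gripper":0.75},{"angular":[0,0,0],"delta_pos":[0,0,0],"gripper":0.75}]' && python3 -c "
from station import manip
print(manip.hand_in())"
```

```text
time_s: 37.3
ee_pos: [0.6186, -0.0416, 0.2541]
ee_rot: [0.995, 0.073, 0.004, 0.07]
contact_force: [-0.2, -0.1, -0.3]
grip_width: 0.0639
grasp_force: 0.0
the job is handed in; nothing more can be done
None
```

I placed all five pieces and handed the job in at 37 s with nothing dropped or knocked over; the hand-in returned no verdict, and I checked the chick's final pose only by measurement, not by viewing a picture.

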